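# Set up the spool stage on its kinematic base

## Task

Get the fibre-spool stage ready under the inspection lamp. First take every red dust cap off the blue base and put it in the white tray; then lift the aluminium stage top by its black bar and gently settle its three ball feet fully home in the base's cone, groove and flat seats, yellow dot over yellow dot. After that mount each spool on a spindle of its own, all the way down on the stage, and last of all throw the lamp lever fully over to its far stop; leave the other things on the bench where they are.

Things in the scene. Friction and masses are not known exactly. Their poses are not given: they have to be found in the camera images.
- kin_base: Fixed blue round base, 160 mm diameter, 12 mm thick, on the bench (z = 0). Origin: centre of its underside. Its seats stand at radius 62 mm: brass cone on its +x, steel V-groove 120 degrees counter-clockwise from above, steel flat 120 degrees clockwise. A yellow dot (14 mm) lies between centre and cone. Cone and groove rims are 27 mm above the bench, the flat 20 mm. Position and yaw vary.
- seat_cone (a point): Where the centre of the cone ball lies when fully home in the brass cone (28 mm above the bench). 45 degree walls, mouth 20 mm across, so a ball within about 4 mm sideways slides in.
- seat_groove (a point): The same for the groove ball in the steel V-groove (28 mm above the bench; the groove is 30 mm long, points to the cone, 45 degree walls).
- seat_flat (a point): The same for the flat ball on the flat steel post, 26 mm across (28 mm above the bench; the post's top is 8 mm lower).
- stage_grip (a point): Centre of the black bar by which the loose aluminium stage top (0.36 to 0.54 kg, balanced) is lifted: bar 44 mm long along the stage's x, 22 wide along y, 25 high. The disc (156 mm diameter, 8 thick) has its top face 27.5 mm below this point, its ball feet's undersides 47.5 mm below (so this point is at z 47.5 mm on the bench, 67.5 mm when seated). x points to the cone ball and the yellow dot, z up.
- ball_cone (a point): Centre of the polished steel ball foot (16 mm diameter) that belongs in the cone: on the stage's +x axis at radius 62 mm, 39.5 mm below the bar's centre. Above each ball, on the same axis, an upright steel spindle stands on the stage's top face: 9 mm diameter, 45 mm tall above that face, its last 6 mm tapered. The top face is 12 mm above the ball's centre.
- ball_groove (a point): Centre of the ball foot that belongs in the groove: radius 62 mm, 120 degrees counter-clockwise from the cone ball seen from above.
- ball_flat (a point): Centre of the ball foot that belongs on the flat: radius 62 mm, 120 degrees clockwise from the cone ball seen from above.
- spool_a_mid (a point): Centre (half-way up) of a loose spool of fibre with white flanges and orange winding, standing upright on the bench: 44 mm diameter, 32 mm tall, bore 13 mm through its axis (z), 80 to 150 g. When mounted its underside rests on the stage's top face. Any spool may go on any free spindle. Not every one is there each time: an absent one reads None from the start.
- spool_b_mid (a point): Centre (half-way up) of a loose spool of fibre with white flanges and green winding, standing upright on the bench: 44 mm diameter, 32 mm tall, bore 13 mm through its axis (z), 80 to 150 g. When mounted its underside rests on the stage's top face. Any spool may go on any free spindle. Not every one is there each time: an absent one reads None from the start.
- spool_c_mid (a point): Centre (half-way up) of a loose spool of fibre with white flanges and copper winding, standing upright on the bench: 44 mm diameter, 32 mm tall, bore 13 mm through its axis (z), 80 to 150 g. When mounted its underside rests on the stage's top face. Any spool may go on any free spindle. Not every one is there each time: an absent one reads None from the start.
- cap_a_mid (a point): Centre of the head of a loose red dust cap sitting in the cone seat of the base at the start: round head 26 mm diameter, 15 mm tall, on a foot 10 mm diameter and 4 mm tall; 15 g. It lifts straight off. At the start this point is 34.5 mm above the bench. Not every one is there each time: an absent one reads None from the start.
- cap_b_mid (a point): Centre of the head of a loose red dust cap sitting in the groove seat of the base at the start: round head 26 mm diameter, 15 mm tall, on a foot 10 mm diameter and 4 mm tall; 15 g. It lifts straight off. At the start this point is 34.5 mm above the bench. Not every one is there each time: an absent one reads None from the start.
- cap_c_mid (a point): Centre of the head of a loose red dust cap sitting in the flat seat of the base at the start: round head 26 mm diameter, 15 mm tall, on a foot 10 mm diameter and 4 mm tall; 15 g. It lifts straight off. At the start this point is 31.5 mm above the bench. Not every one is there each time: an absent one reads None from the start.
- cap_tray: Fixed open white tray for the dust caps, 100 mm (its x) by 150 mm (its y), 22 mm high, walls and floor 4 mm. Origin at the centre of its underside, on the bench.
- lamp (a joint): Angle of the lamp lever about a level axis (rad): 0 leans towards the robot side (its base's -x), 1.0 is the far stop (leaning to the base's +x). It stays where it is left; about 1 N at the tip moves it.
- lamp_tip (a point): Centre of the green ball (26 mm) at the tip of the lever, 80 mm from its pivot. The point's axes turn with the lever; its y axis is the hinge axis, level.
- lamp_base: Fixed white block of the lever, 70 x 50 x 25 mm, origin at the centre of its underside; the pivot is 22 mm above the origin. At the start the lever leans to its -x by 0.35 to 0.5 rad from upright; thrown fully it leans to its +x by 0.5 rad.
- petri: Bystander: glass dish 64 mm wide, 14 mm tall; origin under its centre. Leave alone.
- wash: Bystander: white bottle 52 mm wide, 120 mm tall; origin under its centre. Leave alone.
- beaker: Bystander: glass beaker 66 mm wide, 80 mm tall; origin under its centre. Leave alone.
- mouse: Bystander: black computer mouse 60 mm wide; origin under its centre. Leave alone.
- driver: Bystander: screwdriver 150 mm long along its x. Leave alone.
- slidebox: Bystander: green slide box 90 x 70 x 30 mm; origin under its centre. Leave alone.
Mind the look-alikes: they are no part of the job. Leave any brown or purple look-alike of the part that bears spool_b_mid alone.

How it is judged (in metres and radians):
On the way, in this order (a step that is already met when the one before it is completed fails the run):
1. every dust cap lies in the white tray (x of cap_a_mid in the frame of cap_tray between -0.045 and 0.045 m and y of cap_a_mid in the frame of cap_tray between -0.07 and 0.07 m and z of each of cap_a_mid, cap_b_mid, cap_c_mid in the frame of cap_tray below 0.03 m and x of cap_b_mid in the frame of cap_tray between -0.045 and 0.045 m and y of cap_b_mid in the frame of cap_tray between -0.07 and 0.07 m and x of cap_c_mid in the frame of cap_tray between -0.045 and 0.045 m and y of cap_c_mid in the frame of cap_tray between -0.07 and 0.07 m), for 0.2 s.
2. the stage top is let go, its three balls home in their seats (distance between ball_cone and seat_cone below 0.0025 m and distance between ball_groove and seat_groove below 0.003 m and distance between ball_flat and seat_flat below 0.003 m and contact force between the fingers and stage_top below 0.3 N), for 0.3 s.
3. every spool is let go on a spindle of the seated stage, down on its top face ((horizontal distance between spool_a_mid and ball_cone below 0.005 m or horizontal distance between spool_a_mid and ball_groove below 0.005 m or horizontal distance between spool_a_mid and ball_flat below 0.005 m) and z of spool_a_mid in the frame of stage_grip between -0.0145 and -0.0085 m and linear speed of each of spool_a, spool_b, spool_c below 0.02 m/s and (horizontal distance between spool_b_mid and ball_cone below 0.005 m or horizontal distance between spool_b_mid and ball_groove below 0.005 m or horizontal distance between spool_b_mid and ball_flat below 0.005 m) and z of spool_b_mid in the frame of stage_grip between -0.0145 and -0.0085 m and (horizontal distance between spool_c_mid and ball_cone below 0.005 m or horizontal distance between spool_c_mid and ball_groove below 0.005 m or horizontal distance between spool_c_mid and ball_flat below 0.005 m) and z of spool_c_mid in the frame of stage_grip between -0.0145 and -0.0085 m and distance between ball_cone and seat_cone below 0.0025 m and distance between ball_groove and seat_groove below 0.003 m and distance between ball_flat and seat_flat below 0.003 m and contact force between the fingers and spool_a below 0.3 N and contact force between the fingers and spool_b below 0.3 N and contact force between the fingers and spool_c below 0.3 N), for 0.2 s.
4. the lamp lever is thrown to its far stop (value of joint lamp above 0.85 rad), for 0.1 s.
At the end, for the whole second after the job is handed in: All caps inside the tray, below 30 mm; cone ball within 2.5 mm of home, groove and flat balls within 3 mm; each spool within 5 mm of a spindle axis and 3 mm of resting on the stage face, at rest; lever above 0.85 rad (absent caps and spools do not count) (all of step 1 and distance between ball_cone and seat_cone below 0.0025 m and distance between ball_groove and seat_groove below 0.003 m and distance between ball_flat and seat_flat below 0.003 m and linear speed of stage_top below 0.01 m/s and (horizontal distance between spool_a_mid and ball_cone below 0.005 m or horizontal distance between spool_a_mid and ball_groove below 0.005 m or horizontal distance between spool_a_mid and ball_flat below 0.005 m) and z of spool_a_mid in the frame of stage_grip between -0.0145 and -0.0085 m and linear speed of each of spool_a, spool_b, spool_c below 0.02 m/s and (horizontal distance between spool_b_mid and ball_cone below 0.005 m or horizontal distance between spool_b_mid and ball_groove below 0.005 m or horizontal distance between spool_b_mid and ball_flat below 0.005 m) and z of spool_b_mid in the frame of stage_grip between -0.0145 and -0.0085 m and (horizontal distance between spool_c_mid and ball_cone below 0.005 m or horizontal distance between spool_c_mid and ball_groove below 0.005 m or horizontal distance between spool_c_mid and ball_flat below 0.005 m) and z of spool_c_mid in the frame of stage_grip between -0.0145 and -0.0085 m and value of joint lamp above 0.85 rad); the robot touches nothing.
It fails at once if a bystander is moved more than 40 mm (distance of any of petri, wash, beaker, mouse, driver, slidebox from where it was at the start of the episode above 0.04 m).
It fails at once if the stage top is slammed or pressed on the base with more than 60 N (contact force between stage_top and kin_base above 60 N).
Of cap_a, cap_b, cap_c only 2 to 3 are there at a start; the rules pass over those that are not, and their reading is None.
Of spool_a, spool_b, spool_c only 2 to 3 are there at a start; the rules pass over those that are not, and their reading is None.
At some moment in a run one of spool_a, spool_b, spool_c may be knocked a few centimetres aside while the robot is not near it.
It also fails if it takes over 208 s, if anything falls off the work surface, if the arm or the gripper's body presses on something with over 40 N, if the wrist force passes 120 N, or if a joint passes its speed limit or range.

## Robot

A 6-joint arm with a two-finger parallel gripper is mounted at the origin on the work surface. World frame = base frame: x ahead of the robot, y to its left, z up, the work surface at z = 0. Lengths are in mm, angles in rad, forces in N, time in s.
With the tool pointing down it reaches from about 400 to 825 mm from the base axis. Payload 7 kg.
Tool frame: the origin (TCP) lies between the finger pads; the fingertips stand 19 mm ahead of it and the grasp point (between the pads) is the TCP; z points along the fingers, x is the direction in which the jaws open and shut, and the axes are right-handed (so a half turn about z gives the same grasp; the last joint's range is limited). The gripper opens to 85 mm and grips with 20 to 120 N. Pads are 22 mm wide; open, the fingers measure 114 mm over their backs; the gripper's body (76 mm by 85 mm) begins 54 mm behind the grasp point. The pads swing forward as they close: fully open they stand 13 mm farther back than shut.
Start: joints at [1.628, 0.359, 0.012, 0, -1.224, -0.288], TCP at [154.421, 657.076, 250.302] pointing down, gripper open.
Joint ranges: [-3.07, 3.07], [-1.43, 2.12], [-1.02, 1.25], [-3.03, 1.67], [-3.05, -0], [-3.03, 3.03]. Speed limits (rad/s): [2.39, 2.39, 3.01, 3.14, 3.14, 3.14].

## Interface

Orientations are given as [roll, pitch, yaw] about the fixed x, y, z axes, in that order (R = Rz(yaw) Ry(pitch) Rx(roll)).
In Python, from bench import sensors, get_image, camera_params, arm gives the robot as it stands.
- The arm moves only by the shell command python3 -m creep 'ROWS' [OPENING] [FORCE]. ROWS is JSON, one flat list of numbers, 4 for each row, row after row: the shift along the world's x, y, z in mm, then the turn about the world's z in rad. In form: [tx, ty, tz, yaw, tx, ty, tz, yaw, ...]. A call has 1 to 5 rows; each row shifts and turns the commanded pose from where the row before left it; what a row does not reach is not made up. A row lasts 1/10 s, in which the tool goes at most 50 mm and 8.59 degrees, less where a joint would pass 70% of its speed; a pose out of reach is approached as far as the arm can. A call is refused whole if a number of a shift passes 50 or a number of a turn 0.15, either way. A call with a gripper value outside its range is refused whole. OPENING is the finger opening in mm, from 0 to 85.4, set as the call begins (- or left out, the last holds). The fingers move at their own pace and stop on an object; FORCE is the grip in N (left out, the last holds). Time passes only in rows, so rows that do not move let the fingers close. It gives the time, the measured TCP pose, the force and the opening at its end, in the units of the state.
- sensors.get_obs(): the state, without advancing time (a new reading comes with each control period).
- get_image(name): name is "scene" or "side" or "wrist"; returns (picture, depth): 400x640x3 uint8, red, green, blue; 400x640 float32, mm along the optical axis (not along the pixel's ray), 0 where there is no reading.
- camera_params(name): a dict with "fx", "fy", "cx", "cy" (pixels), "R" (3x3) and "t" (3): a world point X has camera coordinates R X + t; the wrist camera has in their place "T_tool_cam" (4x4, takes a point from camera to tool coordinates, whose origin is the TCP and whose axes are the tool frame's). Camera axes: x right, y down, z forward; pixel columns grow to the right and rows downward; lengths in mm; the calibration is good to about 2 mm. The wrist camera is an equidistant fisheye: a pixel r from the principal point sees the ray r / f radians off the axis. A picture is of the moment at which its call begins: read the wrist's pose just before it. camera_params takes no time and is no camera call.
- arm.job_done(): hands the job in, once; it reports no verdict.
The state is a dict: "time_s": time; "qpos": joint angles; "dq": joint speeds; "joint_torque": joint torques, N m; "ee_pos": TCP position; "tcp_rot": TCP orientation; "contact_force": force on the tool from outside, world axes, zero at the start; "torque": the same for the moment, N m; "opening": opening from 0.0 (shut) to 1.0 (fully open).
Only numpy, scipy, OpenCV 4.12 (cv2) and the standard library are available. Lean on these libraries where they do the work, as an engineer would, in place of code of your own. Each camera call takes 0.05 s, during which the arm holds its last target. There are 200 camera calls.

## Working session

There is one attempt and no reset: what is moved stays moved. The work goes in short steps, Python scripts to look and compute and a shell command to move; the robot and the scene stay as the last step left them, time stands still between calls to the robot, and variables do not carry over. Pictures are saved under pics/ and viewed, about 12 in all and at most 16, crops included, and the job is handed in when it is done.

```bash
ls; mkdir -p pics
cat > h.py <<'E'
import numpy as np, cv2
from bench import sensors, get_image, camera_params, arm
def save(n,im,f=1): cv2.imwrite('pics/'+n,cv2.resize(im[:,:,::-1],None,fx=f,fy=f,interpolation=cv2.INTER_CUBIC))
def ray(cam,u,v,z):
    p=camera_params(cam);R=np.array(p['R']);t=np.array(p['t']).ravel()
    d=R.T@np.array([(u-p['cx'])/p['fx'],(v-p['cy'])/p['fy'],1]);c=-R.T@t
    return c+d*(z-c[2])/d[2]
def proj(cam,X):
    p=camera_params(cam);c=np.array(p['R'])@np.array(X,float)+np.array(p['t']).ravel()
    return p['fx']*c[0]/c[2]+p['cx'],p['fy']*c[1]/c[2]+p['cy']
E
python3 - <<'E'
from h import *
np.set_printoptions(precision=3,suppress=True)
print(sensors.get_obs())
for n in ("scene","side","wrist"):
    im,d=get_image(n);save(n+'0.png',im,1.25);np.savez('pics/'+n+'0.npz',im=im,d=d);print(n,camera_params(n))
E
```

```text
pics
{'time_s': 0.0, 'qpos': array([ 1.628,  0.359,  0.011, -0.   , -1.224, -0.288]), 'dq': array([-0.   ,  0.   , -0.001,  0.001, -0.001,  0.002]), 'joint_torque': array([  0.   , -58.331,  29.342,   6.937,  -0.006,  -0.   ]), 'ee_pos': array([154.327, 656.637, 249.367]), 'tcp_rot': array([-3.141, -0.002, -1.802]), 'contact_force': array([ 0.108, -0.313, -0.254]), 'torque': array([ 0.003,  0.046, -0.037]), 'opening': 1.002088135588259}
scene {'fx': 491.85871066638356, 'fy': 491.85871066638356, 'cx': 316.460837886513, 'cy': 206.3403349057038, 'R': array([[-0.848,  0.529,  0.011],
       [ 0.443,  0.722, -0.531],
       [-0.289, -0.445, -0.847]]), 't': array([ 482.977, -196.651, 1762.472])}
side {'fx': 466.2242640240878, 'fy': 466.2242640240878, 'cx': 310.53815402569904, 'cy': 200.49700915386634, 'R': array([[ 0.993, -0.12 ,  0.005],
       [-0.07 , -0.61 , -0.789],
       [ 0.097,  0.783, -0.614]]), 't': array([-528.883,  110.556, 1468.881])}
wrist {'fx': 309.70691628693146, 'fy': 309.70691628693146, 'cx': 316.5695461828465, 'cy': 197.68363729306574, 'T_tool_cam': array([[   1.   ,    0.   ,   -0.   ,   -1.413],
       [  -0.   ,    0.955,    0.296,  -76.758],
       [   0.   ,   -0.296,    0.955, -124.018],
       [   0.   ,    0.   ,    0.   ,    1.   ]])}
```

View pics/scene0.png

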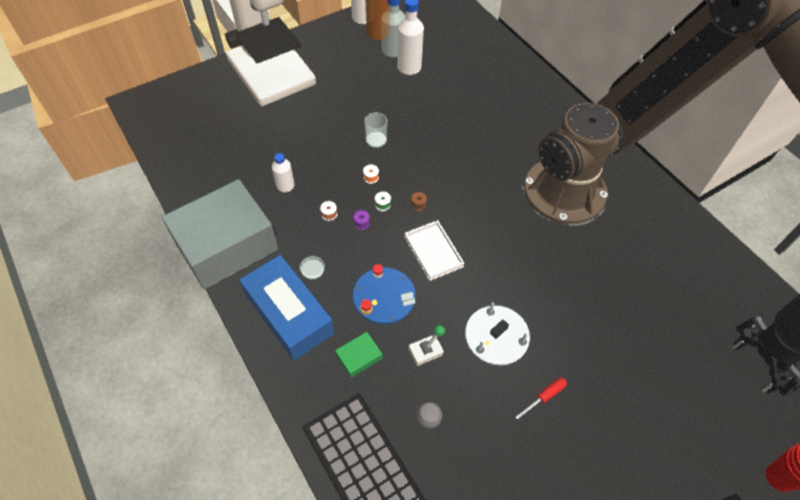

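View pics/side0.png

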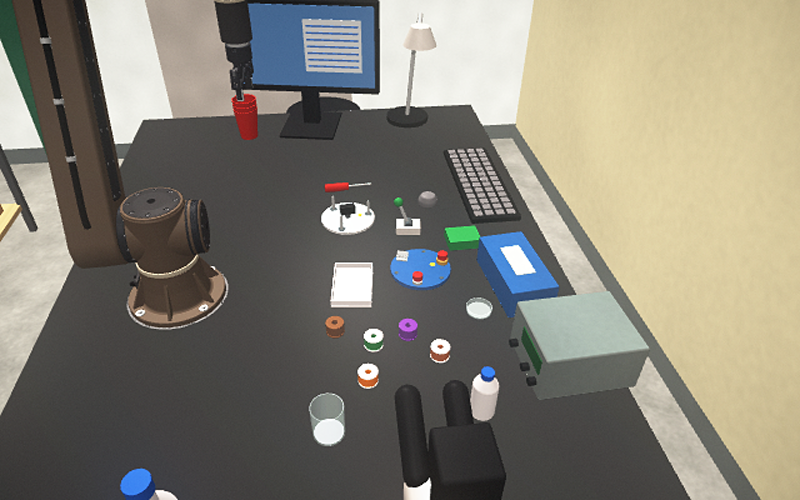

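Scene view: base at (384,295). Red caps are at (366,307), beside the yellow dot and so on the cone, and at (378,271). The bare steel seat is at (407,298). The spools are orange (371,174), green (383,201) and copper (329,211). The look-alikes for the green one are purple (361,218) and brown (419,201). Red distractors are the driver handle and the cup. I'll measure from colour and depth.

```bash
cat >> h.py <<'E'
def cloud(cam,im,d):
    p=camera_params(cam);R=np.array(p['R']);t=np.array(p['t']).ravel()
    v,u=np.mgrid[:400,:640]
    P=np.stack([(u-p['cx'])/p['fx']*d,(v-p['cy'])/p['fy']*d,d],-1)
    W=(P-t)@R
    W[d<=0]=np.nan
    return W
def comps(mask,amin=8):
    n,l,s,c=cv2.connectedComponentsWithStats(mask.astype(np.uint8))
    return [(l==i,s[i,4],c[i]) for i in range(1,n) if s[i,4]>=amin]
def circ(xy):
    (c,r)=cv2.minEnclosingCircle(np.float32(xy).reshape(-1,1,2)); return np.array(c),r
HUES={'red':[(0,6),(172,180)],'orange':[(7,16)],'yellow':[(24,34)],'green':[(50,80)],'blue':[(100,120)],'purple':[(130,160)]}
def hmask(im,name,smin=110,vmin=60):
    h=cv2.cvtColor(im,cv2.COLOR_RGB2HSV).astype(int);m=np.zeros(h.shape[:2],bool)
    for a,b in HUES[name]: m|=(h[...,0]>=a)&(h[...,0]<=b)
    return m&(h[...,1]>=smin)&(h[...,2]>=vmin)
E
cat > m.py <<'E'
from h import *
np.set_printoptions(precision=1,suppress=True)
for cam in ('scene','side'):
    z=np.load(f'pics/{cam}0.npz');im,d=z['im'],z['d'];W=cloud(cam,im,d)
    ok=(W[...,2]>-5)&(W[...,2]<150)&(W[...,0]>200)&(W[...,0]<1000)&(abs(W[...,1])<700)
    print('==',cam)
    for n in HUES:
        for m,a,c in comps(hmask(im,n)&ok):
            p=W[m];zt=np.percentile(p[:,2],95);q=p[p[:,2]>zt-6]
            cc,r=circ(q[:,:2]);print(n,a,c,'mean',q.mean(0),'circ',cc,round(r,1),'ztop',round(zt,1))
    hs=cv2.cvtColor(im,cv2.COLOR_RGB2HSV)
    for m,a,c in comps((hs[...,1]<60)&(hs[...,2]>140)&ok,15):
        p=W[m];cc,r=circ(p[:,:2]);print('white',a,c,p.mean(0),'circ',cc,round(r,1),'z',np.percentile(p[:,2],[5,50,95]))
E
python3 m.py
```

```text
== scene
red 58 [301.8 214.8] mean [603.8 -33.3  38.2] circ [604.8 -31.8] 13.9 ztop 40.7
red 54 [292.6 243.5] mean [682.   41.1  41.9] circ [681.5  40.7] 12.5 ztop 44.7
red 238 [441.8 311.4] mean [420.7 448.6  25. ] circ [423.9 452.2] 36.3 ztop 28.1
orange 39 [296.8 142.5] mean [ 457.4 -308.5   25. ] circ [ 456.  -312.9] 18.4 ztop 27.8
orange 146 [334.8 160.6] mean [ 390.4 -171.9   33.2] circ [ 389.3 -171.4] 22.5 ztop 35.6
orange 21 [263.7 172.5] mean [ 628.6 -255.4   25.6] circ [ 627.9 -256.9] 7.3 ztop 27.4
orange 14 [292.9 247.2] mean [687.6  47.2  30.4] circ [684.2  43.5] 10.8 ztop 32.6
yellow 10 [299.2 241.5] mean [654.   32.4  11.9] circ [653.1  33. ] 6.2 ztop 14.7
green 11 [307.2 164.7] mean [ 474.  -205.8   19.9] circ [ 474.  -208.5] 11.3 ztop 22.3
green 53 [351.3 264.1] mean [587.7 215.2 107.2] circ [586.8 216.9] 11.8 ztop 109.9
green 769 [286.9 283.1] mean [760.5 137.6  30.7] circ [759.3 136.6] 53.7 ztop 33.7
blue 52 [223.1 125.8] mean [ 674.2 -429.7  120.7] circ [ 675.6 -430.8] 14.9 ztop 123.3
blue 2651 [230.5 246.5] mean [851.5 -50.   79.9] circ [849.3 -55.3] 127.3 ztop 82
[... 9547 characters left out ...]
8.5 -141.3    6.9] circ [ 736.6 -137.4] 42.4 z [ 0.6  5.6 16. ]
white 144 [298.4 268.3] [ 470.8 -226.9   31.2] circ [ 470.4 -213.2] 36.3 z [ 6.5 32.9 35.9]
white 145 [351.9 276.7] [ 614.8 -276.2   31.5] circ [ 617.3 -262.5] 37.4 z [ 2.3 33.4 36.5]
white 25 [298.4 279. ] [ 468.6 -243.2    4.7] circ [ 470. -233.] 21.4 z [0.8 4.7 9. ]
white 20 [352.9 287.8] [ 615.8 -293.5    5.1] circ [ 615.2 -285.2] 20.7 z [0.  5.4 9.2]
white 159 [293.9 296.8] [ 448.6 -329.5   32.1] circ [ 452.3 -316.4] 36.5 z [27.5 33.5 36.2]
white 642 [386.8 318.1] [ 666.3 -450.    63.7] circ [ 680.  -400.8] 62.6 z [ 11.   68.5 102.5]
white 683 [262.9 337.6] [ 362.4 -458.6   47.2] circ [ 362.1 -416.4] 67.3 z [ 7.6 48.6 80.9]
```

Run:
```python
from h import *
a=np.load('pics/scene0.npz')['im'][190:310,240:440];b=np.load('pics/side0.npz')['im'][140:240,240:440]
save('crop1.png',np.vstack([a,b[:, :]]),3 if False else 2.7)
```

```text
(no output)
```

View pics/crop1.png

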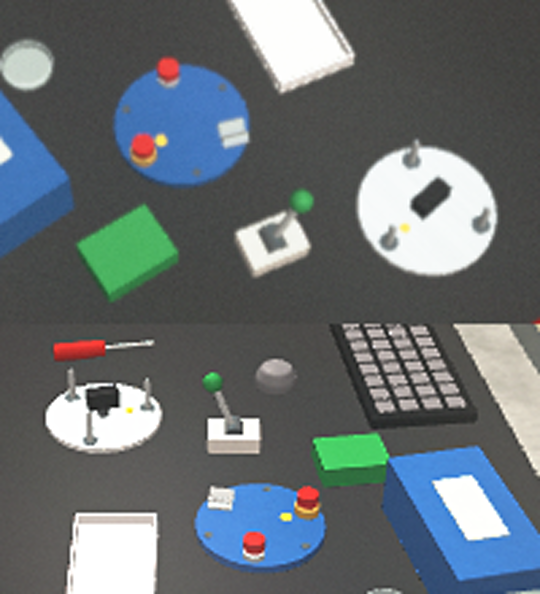

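Crop: the caps sit on the cone (143,150 in the crop, brass below it, dot beside it) and on the flat (168,72). The V-groove at (233,130) is bare. Chosen caps: cone about (682,41), flat about (603,-35). I'll fly over the stage for a close wrist look, then on over the base.

```bash
python3 -m creep '[29,-39,10,0.05,29,-39,10,0.05,29,-39,10,0.05,29,-39,10,0.05,29,-39,10,0.05]' 85
python3 -m creep '[29,-39,0,0.05,29,-39,0,0.05,29,-39,0,0.05,29,-39,0,0.05,29,-39,0,0.05]'
python3 -m creep '[0,0,0,0,0,0,0,0,0,0,0,0]'
cat >> h.py <<'E'
from scipy.spatial.transform import Rotation as Ro
def wcloud(name):
    o=sensors.get_obs();im,d=get_image('wrist');p=camera_params('wrist')
    T=np.eye(4);T[:3,:3]=Ro.from_euler('xyz',o['tcp_rot']).as_matrix();T[:3,3]=o['ee_pos']
    T=T@np.array(p['T_tool_cam'])
    v,u=np.mgrid[:400,:640];x=(u-p['cx'])/p['fx'];y=(v-p['cy'])/p['fy'];r=np.hypot(x,y)+1e-9
    t=np.tan(np.minimum(r,1.45))/r
    D=np.stack([x*t,y*t,np.ones_like(t)],-1)@T[:3,:3].T   # per unit depth
    W=T[:3,3]+D*d[...,None];W[d<=0]=np.nan
    np.savez('pics/'+name+'.npz',im=im,d=d,W=W,D=D,c=T[:3,3]);save(name+'.png',im,1.25)
    return im,W,D,T[:3,3]
def onz(D,c,u,v,z):
    i=D[int(round(v)),int(round(u))];return c+i*(z-c[2])/i[2]
E
python3 - <<'E'
from h import *
wcloud('w1')
E
```

```text
time_s: 0.65
ee_pos: [300.1, 460.2, 300.5]
tcp_rot: [3.141, -0.0, -1.549]
contact_force: [0.2, -0.2, 0.3]
opening: 0.997
time_s: 1.15
ee_pos: [445.1, 265.3, 300.4]
tcp_rot: [-3.141, 0.0, -1.299]
contact_force: [0.0, 0.6, 0.9]
opening: 0.996
time_s: 1.45
ee_pos: [444.2, 267.4, 300.2]
tcp_rot: [3.141, 0.0, -1.302]
contact_force: [-0.6, -1.0, 0.3]
opening: 0.997
```

View pics/w1.png

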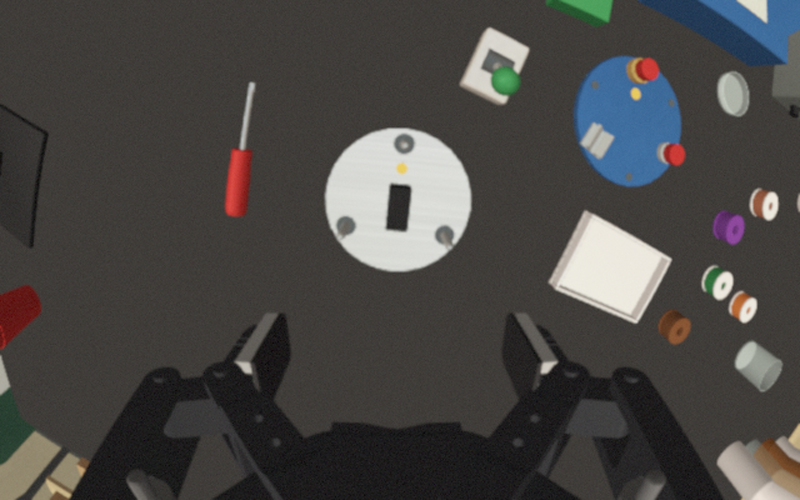

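Wrist view: the stage disc is at (398,199), its dot at (402,168) and its bar at (398,207). Base, tray and lamp are all visible. Measuring.

```bash
cat >> h.py <<'E'
def stage(im,W,D,c,ztop,near):
    hs=cv2.cvtColor(im,cv2.COLOR_RGB2HSV);dxy=np.linalg.norm(W[...,:2]-near,axis=2)
    # disc by rays on its top plane
    m=(hs[...,1]<70)&(hs[...,2]>130)&(dxy<120)
    m=max(comps(m),key=lambda q:q[1])[0]
    P=c+D*((ztop-c[2])/D[...,2])[...,None]
    cn=max(cv2.findContours(m.astype(np.uint8),cv2.RETR_EXTERNAL,cv2.CHAIN_APPROX_NONE)[0],key=len)[:,0]
    e=P[cn[:,1],cn[:,0],:2];cc,r=circ(e)
    A=np.c_[2*e,np.ones(len(e))];s=np.linalg.lstsq(A,(e**2).sum(1),rcond=None)[0]
    print('disc fit',s[:2],'r',np.sqrt(s[2]+s[0]**2+s[1]**2),'z med',np.nanmedian(W[m][:,2]))
    y=hmask(im,'yellow',90)&(dxy<90);q=[k for k in comps(y,5)]
    for k in q: dp=P[k[0]].mean(0);v=dp[:2]-s[:2];print('dot',dp,'dist',np.hypot(*v),'yaw',np.arctan2(v[1],v[0]))
    b=(hs[...,2]<70)&(dxy<45);k=max(comps(b),key=lambda q:q[1])[0]
    Pb=c+D*((ztop+40-c[2])/D[...,2])[...,None]
    rr=cv2.minAreaRect(np.float32(Pb[k][:,:2]));print('bar top rect',rr,'ztop',np.nanpercentile(W[k][:,2],90))
    return s[:2]
E
python3 - <<'E'
from h import *
np.set_printoptions(precision=2,suppress=True)
z=np.load('pics/w1.npz');im,W,D,c=z['im'],z['W'],z['D'],z['c']
stage(im,W,D,c,20,np.array([443,265]))
ok=(W[...,2]>-10)&(W[...,0]>350)&(W[...,0]<800)
for n in ('red','yellow','green','blue','orange','purple'):
  for m,a,cc in comps(hmask(im,n)&ok,10):
    p=W[m];zt=np.percentile(p[:,2],95);q=p[p[:,2]>zt-5];e,r=circ(q[:,:2]);print(n,a,cc,q.mean(0),'circ',e,r,'zt',zt)
hs=cv2.cvtColor(im,cv2.COLOR_RGB2HSV)
for m,a,cc in comps((hs[...,1]<60)&(hs[...,2]>150)&ok,100):
    p=W[m];q=p[(p[:,2]>-3)&(p[:,2]<26)]
    if len(q): print('white',a,cc,p.mean(0),cv2.minAreaRect(np.float32(q[:,:2])),np.percentile(p[:,2],[5,50,95]))
E
```

```text
disc fit [446.92 266.81] r 77.73870907093456 z med 20.154337547201578
dot [482.27 272.61  20.  ] dist 35.824170010889965 yaw 0.16280960099786543
bar top rect ((154.9864044189453, 188.77235412597656), (379.6376953125, 635.1483154296875), 15.423407554626465) ztop 381.0818118778398
red 259 [517.89  54.81] [682.04  39.23  42.12] circ [682.24  38.64] 13.40350341796875 zt 43.5095213085366
red 249 [539.65 123.33] [604.12 -34.44  39.25] circ [604.08 -35.4 ] 13.35114574432373 zt 40.5519311764476
red 986 [190.13 145.92] [423.07 444.99  24.46] circ [422.75 448.43] 37.583492279052734 zt 26.412461473555496
yellow 26 [508.08  74.54] [655.58  31.62  13.06] circ [655.77  31.25] 5.3416972160339355 zt 14.220431356135848
yellow 31 [321.1  134.35] [482.49 272.69  20.91] circ [482.57 272.85] 4.029174327850342 zt 22.232262577602114
green 714 [467.7   7.3] [724.4  121.75  30.31] circ [729.68 131.83] 35.5838508605957 zt 31.660416036491554
green 371 [404.36  64.36] [586.93 212.66 107.64] circ [587.29 212.33] 10.738577842712402 zt 109.84417582334979
green 113 [569.03 222.94] [ 475.11 -209.84   21.99] circ [ 4
[... 1868 characters left out ...]
]
white 5018 [487.47 214.74] [438.83 -20.3    7.76] ((435.6488037109375, -32.959320068359375), (175.88584899902344, 107.22386169433594), 83.20346069335938) [ 2.79  4.67 22.2 ]
white 268 [577.89 228.07] [ 472.6  -228.88   29.61] ((464.2644348144531, -266.5531311035156), (41.233924865722656, 60.253089904785156), 15.860053062438965) [ 0.61 32.1  33.5 ]
white 185 [598.26 247.6 ] [ 450.7  -332.92   28.94] ((441.7610778808594, -371.21014404296875), (43.492130279541016, 68.51820373535156), 17.68965721130371) [ 0.37 31.93 33.49]
white 440 [602.97 287.53] [ 371.31 -420.03   41.21] ((374.34307861328125, -423.228759765625), (14.666064262390137, 48.46294021606445), 63.26662826538086) [ 7.37 40.64 77.27]
```

```bash
python3 -m creep '[39.6,-38,0,0,39.6,-38,0,0,39.6,-38,0,0,39.6,-38,0,0,39.6,-38,0,0]' 55 30
python3 -m creep '[39.6,-38,0,0,0,0,-45,0,0,0,-45,0,0,0,-45,0,0,0,-45,0]'
python3 -m creep '[0,0,-20,0,0,0,0,0,0,0,0,0]'
python3 - <<'E'
from h import *
wcloud('w2')
E
```

```text
time_s: 2.0
ee_pos: [625.8, 94.3, 300.3]
tcp_rot: [-3.141, 0.0, -1.299]
contact_force: [0.7, 0.6, 1.2]
opening: 0.645
time_s: 2.5
ee_pos: [660.7, 60.9, 118.6]
tcp_rot: [-3.141, 0.0, -1.3]
contact_force: [0.7, 0.4, 0.3]
opening: 0.646
time_s: 2.8
ee_pos: [661.3, 60.7, 100.8]
tcp_rot: [3.142, -0.0, -1.3]
contact_force: [0.8, 0.1, 0.3]
opening: 0.644
```

View pics/w2.png

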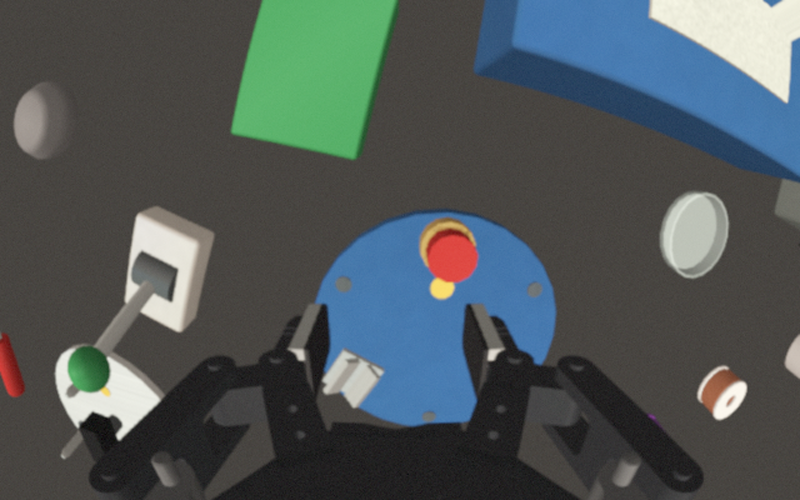

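Run:
```python
from h import *
np.set_printoptions(precision=2,suppress=True)
z=np.load('pics/w2.npz');im,W,D,c=z['im'],z['W'],z['D'],z['c']
ok=(W[...,2]>-10)&(W[...,0]>550)&(W[...,0]<710)
for n in ('red','yellow','blue','orange'):
  for m,a,cc in comps(hmask(im,n)&ok,30):
    p=W[m];zt=np.percentile(p[:,2],90);q=p[abs(p[:,2]-zt)<3];e,r=circ(q[:,:2]);print(n,a,cc,q.mean(0),'circ',e,r,'zt',zt)
```

```text
red 1298 [360.84 204.39] [683.4   38.29  42.27] circ [683.25  37.94] 13.06235408782959 zt 43.05717482872075
yellow 176 [352.79 230.91] [654.53  31.45  12.96] circ [655.35  31.25] 6.539117336273193 zt 13.686264080436459
blue 18545 [344.24 250.46] [634.13  30.97  12.32] circ [623.18  23.56] 79.6048583984375 zt 13.139537930279227
orange 98 [354.99 190.96] [689.11  43.85  31.39] circ [684.11  39.56] 12.449335098266602 zt 33.21189239082214
orange 428 [573.34 309.64] [ 621.82 -261.19   24.91] circ [ 618.54 -272.52] 20.413482666015625 zt 25.438484676941933
```

Wrist view: the red cap on the cone is at (452,256), with the groove bare at (352,378). The cap measures (683.3,38.1,42.3), so base centre is about (623,23.6) with yaw about 0.234. Grasping.

```bash
python3 -m creep '[11,-11.3,0,0,11,-11.3,0,0,0,0,-20,0,0,0,-20,0,0,0,-16,0]' 55 30
python3 -m creep '[0,0,0,0,0,0,0,0,0,0,0,0,0,0,0,0]' 10 30
python3 -m creep '[0,0,0,0,0,0,0,0,0,0,20,0,0,0,40,0]' 10
```

```text
time_s: 3.35
ee_pos: [684.1, 35.7, 44.4]
tcp_rot: [-3.14, 0.0, -1.303]
contact_force: [-1.1, 1.0, -0.1]
opening: 0.645
time_s: 3.75
ee_pos: [683.8, 36.8, 45.7]
tcp_rot: [-3.139, -0.0, -1.302]
contact_force: [-0.8, -0.6, -0.6]
opening: 0.286
time_s: 4.15
ee_pos: [680.6, 36.3, 101.5]
tcp_rot: [3.135, 0.0, -1.302]
contact_force: [0.5, 1.3, 0.5]
opening: 0.287
```

```bash
python3 -m creep '[-30.5,-9,10,0,-30.5,-9,0,0,-30.5,-9,0,0,-30.5,-9,0,0,-30.5,-9,0,0]'
python3 -m creep '[-30.5,-9,0,0,-30.5,-9,0,0,-30.5,-9,0,0,0,0,-10,0,0,0,0,0]'
python3 - <<'E'
from h import *
np.set_printoptions(precision=2,suppress=True)
im,W,D,c=wcloud('w3')
hs=cv2.cvtColor(im,cv2.COLOR_RGB2HSV)
m=(hs[...,1]<60)&(hs[...,2]>140)&(abs(W[...,2]-4)<4)&(abs(W[...,0]-436)<75)&(abs(W[...,1]+22)<110)
print(cv2.minAreaRect(np.float32(W[m][:,:2])),W[m].mean(0))
E
```

```text
time_s: 4.65
ee_pos: [529.1, -8.6, 114.5]
tcp_rot: [-3.141, 0.0, -1.302]
contact_force: [0.7, 0.5, -0.1]
opening: 0.287
time_s: 5.15
ee_pos: [438.3, -35.4, 104.1]
tcp_rot: [-3.142, 0.0, -1.302]
contact_force: [-0.2, 0.3, -0.4]
opening: 0.285
((432.6448974609375, -23.164230346679688), (165.7482147216797, 112.77957153320312), 83.2105712890625) [445.21 -16.61   4.38]
```

View pics/w3.png

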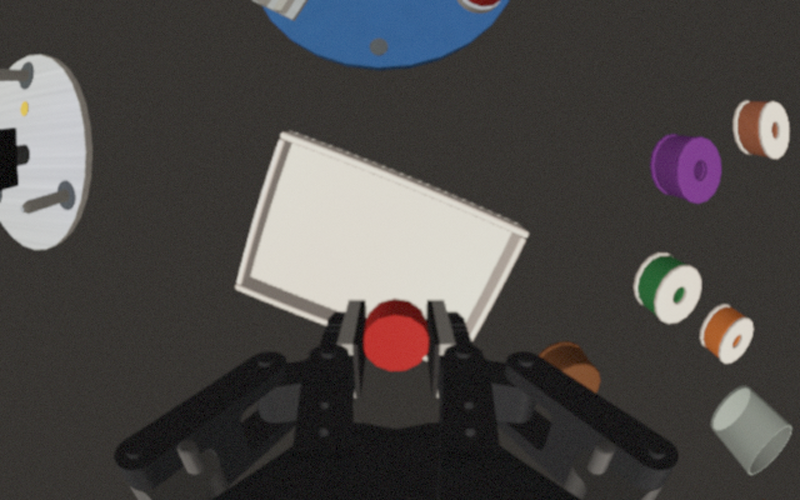

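Wrist view: the cap is held at (396,335), with the tray centred at about (434,-22). The drop point is inside the tray, so I'll lower, release and go for the flat cap at (604,-35).

```bash
python3 -m creep '[0,-5,-25,0,0,-3,-25,0,0,0,-20,0,0,0,0,0,0,0,0,0]'
python3 -m creep '[0,0,0,0,0,0,0,0,0,0,30,0,0,0,40,0,0,0,0,0]' 46
python3 -m creep '[33,2,0,0,33,2,0,0,33,2,0,0,33,2,0,0,34,1,0,0]' 55
python3 -m creep '[0,0,0,0,0,0,0,0]'
python3 - <<'E'
from h import *
np.set_printoptions(precision=2,suppress=True)
im,W,D,c=wcloud('w4')
ok=(W[...,2]>-10)&(W[...,0]>350)&(W[...,0]<710)
for n in ('red','yellow','blue'):
  for m,a,cc in comps(hmask(im,n)&ok,30):
    p=W[m];zt=np.percentile(p[:,2],90);q=p[abs(p[:,2]-zt)<3];e,r=circ(q[:,:2]);print(n,a,cc,q.mean(0),'circ',e,r,'zt',zt)
E
```

```text
time_s: 5.7
ee_pos: [439.6, -43.1, 34.4]
tcp_rot: [3.141, -0.0, -1.301]
contact_force: [0.1, 0.5, 0.0]
opening: 0.289
time_s: 6.2
ee_pos: [442.2, -42.4, 109.6]
tcp_rot: [-3.132, -0.0, -1.3]
contact_force: [-0.1, 0.2, -0.6]
opening: 0.536
time_s: 6.7
ee_pos: [606.4, -34.1, 105.2]
tcp_rot: [-3.14, 0.0, -1.301]
contact_force: [0.2, 0.4, 0.3]
opening: 0.645
time_s: 6.9
ee_pos: [605.1, -34.2, 104.3]
tcp_rot: [3.142, 0.0, -1.302]
contact_force: [0.5, 0.3, -0.5]
opening: 0.645
red 1239 [320.27 223.46] [605.33 -35.67  39.27] circ [604.51 -35.75] 13.283296585083008 zt 40.04122662207213
yellow 252 [246.6  122.36] [655.34  31.31  12.96] circ [655.25  31.5 ] 6.644957065582275 zt 13.867680797677949
blue 27399 [255.3  161.18] [628.55  20.3   12.36] circ [622.19  23.55] 79.82754516601562 zt 13.211277472625994
```

```bash
python3 -m creep '[0,-1.5,-20,0,0,0,-25,0,0,0,-18,0,0,0,0,0,0,0,0,0]'
python3 -m creep '[0,0,0,0,0,0,0,0,0,0,0,0,0,0,0,0]' 10 30
python3 -m creep '[0,0,20,0,0,0,40,0,-20,7,0,0,-30,7,0,0,-30,7,0,0]' 10
python3 -m creep '[-30,7,0,0,-30,7,0,0,-28,7,0,0,0,0,0,0,0,0,0,0]'
python3 -m creep '[0,0,-25,0,0,0,-25,0,0,0,-20,0,0,0,0,0,0,0,0,0]'
```

```text
time_s: 7.45
ee_pos: [604.6, -35.8, 42.1]
tcp_rot: [-3.142, -0.0, -1.301]
contact_force: [0.3, -0.2, 0.9]
opening: 0.649
time_s: 7.85
ee_pos: [605.6, -35.5, 42.7]
tcp_rot: [-3.14, -0.0, -1.301]
contact_force: [-1.8, 0.4, 7.4]
opening: 0.289
time_s: 8.35
ee_pos: [524.2, -14.6, 101.7]
tcp_rot: [-3.141, 0.0, -1.302]
contact_force: [-0.4, -0.4, -0.2]
opening: 0.288
time_s: 8.85
ee_pos: [437.1, 6.6, 102.1]
tcp_rot: [-3.14, 0.0, -1.3]
contact_force: [-0.2, -0.6, 0.1]
opening: 0.292
time_s: 9.35
ee_pos: [437.5, 6.2, 31.4]
tcp_rot: [3.141, -0.0, -1.302]
contact_force: [0.4, -0.1, -0.3]
opening: 0.29
```

```bash
python3 -m creep '[0,0,0,0,0,0,0,0,0,0,30,0,0,0,45,0,0,0,45,0]' 40
python3 -m creep '[2,40,25,-0.04,2,40,25,-0.04,2,45,0,-0.03,1,45,0,0,1,45,0,0]' 60
python3 -m creep '[1,45,0,0,0,0,0,0,0,0,0,0]'
python3 - <<'E'
from h import *
np.set_printoptions(precision=2,suppress=True)
im,W,D,c=wcloud('w5')
stage(im,W,D,c,20,np.array([447,267]))
ok=(W[...,2]>-10)&(W[...,0]>350)&(W[...,0]<710)
for n in ('red','yellow','blue'):
  for m,a,cc in comps(hmask(im,n)&ok,30):
    p=W[m];zt=np.percentile(p[:,2],90);q=p[abs(p[:,2]-zt)<3];e,r=circ(q[:,:2]);print(n,a,cc,q.mean(0),'circ',e,r,'zt',zt)
hs=cv2.cvtColor(im,cv2.COLOR_RGB2HSV)
m=(W[...,2]>52)&(W[...,2]<64)&(np.hypot(W[...,0]-447,W[...,1]-267)<35)
print('bar',cv2.minAreaRect(np.float32(W[m][:,:2])),np.percentile(W[m][:,2],[10,90]),W[m].mean(0))
m=(W[...,2]>40)&(W[...,2]<75)&(abs(np.hypot(W[...,0]-447,W[...,1]-267)-62)<14)
for k,a,cc in comps(m,5):
  q=W[k];q=q[q[:,2]>55]; print('spindle',a,cc,q.mean(0) if len(q) else 0)
E
```

```text
time_s: 9.85
ee_pos: [436.5, 6.0, 153.4]
tcp_rot: [3.142, -0.0, -1.301]
contact_force: [1.8, 1.7, -0.7]
opening: 0.466
time_s: 10.35
ee_pos: [444.7, 223.2, 203.0]
tcp_rot: [-3.139, 0.002, -1.412]
contact_force: [1.4, 0.4, -0.2]
opening: 0.699
time_s: 10.65
ee_pos: [445.5, 267.1, 201.7]
tcp_rot: [-3.141, 0.0, -1.41]
contact_force: [-0.7, -0.2, -0.1]
opening: 0.701
disc fit [448.63 267.55] r 75.05695815745025 z med 20.160585459361357
dot [482.22 272.85  20.  ] dist 34.0128719859873 yaw 0.15639781979721484
bar top rect ((253.930908203125, 238.47598266601562), (283.9981689453125, 461.1274719238281), 9.345041275024414) ztop 281.7195001382217
red 1468 [158.13 176.46] [423.12 445.06  24.86] circ [423.49 443.75] 37.552921295166016 zt 25.90182264138491
red 292 [519.17 221.75] [437.2    9.12  23.17] circ [437.03   8.51] 12.641620635986328 zt 24.05595884460669
red 251 [544.9 224.2] [440.05 -39.53  23.25] circ [440.74 -40.47] 12.714204788208008 zt 24.070554628901505
yellow 38 [540.26  46.5 ] [655.47  31.5   13.24] circ [655.81  31.69] 5.36089563369751 zt 14.053214694527954
yellow 63 [317.76 144.89] [482.42 272.89  20.87] circ [482.32 272.79] 4.27738618850708 zt 21.928355143489636
blue 7847 [533.66  74.76] [619.5   29.84  12.44] circ [621.98  23.55] 80.84211730957031 zt 13.388421731282325
bar ((447.22900390625, 267.05426025390625), (44.085838317871094, 21.829025268554688), 9.572369575500488) [58.9  60.93] [448.49 267.1   59.84]
spindle 89 [317.61 120.72] [507.97 277.36  62.54]
spindle 129 [262.63 219.62] [408.97 313.83  61.54]
spindle 132 [374.2  218.94] [426.81 209.54  61.5 ]
```

View pics/w5.png

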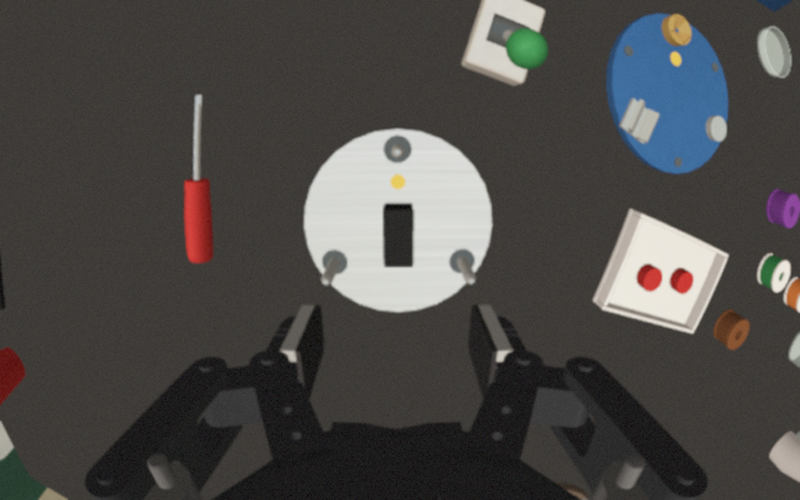

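Wrist view: both caps are upright in the tray at (650,277) and (682,280). The base seats are all bare. The bar is at (398,235), measuring (447.2,267.0), yaw 0.167. Next I'll grasp the bar.

```bash
python3 -m creep '[1.7,0,-35,0,0,0,-35,0,0,0,-35,0,0,0,-25,0,0,0,-12,0]' 50
python3 -m creep '[0,0,-11,0,0,0,0,0,0,0,0,0]'
python3 -m creep '[0,0,0,0,0,0,0,0,0,0,0,0,0,0,0,0,0,0,0,0]' 15 70
python3 -m creep '[0,0,5,0,0,0,10,0,0,0,25,0,0,0,30,0,0,0,30,0]' 
python3 -m creep '[0,0,0,0,0,0,0,0,0,0,0,0]'
```

```text
time_s: 11.2
ee_pos: [446.9, 264.1, 57.8]
tcp_rot: [3.139, -0.002, -1.413]
contact_force: [0.7, -0.4, 0.9]
opening: 0.588
time_s: 11.5
ee_pos: [448.1, 266.5, 49.2]
tcp_rot: [-3.141, 0.001, -1.412]
contact_force: [0.3, -0.1, 0.5]
opening: 0.583
time_s: 12.0
ee_pos: [448.3, 267.1, 49.4]
tcp_rot: [-3.14, 0.001, -1.411]
contact_force: [-0.2, 0.3, 7.0]
opening: 0.25
time_s: 12.5
ee_pos: [446.9, 265.6, 149.3]
tcp_rot: [3.14, -0.001, -1.412]
contact_force: [0.6, 0.4, -4.6]
opening: 0.242
time_s: 12.8
ee_pos: [446.6, 265.4, 147.1]
tcp_rot: [3.139, -0.001, -1.412]
contact_force: [-0.6, -0.7, -5.0]
opening: 0.246
```

```bash
python3 -m creep '[0,0,20,0,0,0,25,0,10,-15,15,0.015,20,-27,0,0.015,20,-27,0,0.015]'
python3 -m creep '[20,-27,0,0.015,20,-27,0,0.015,20,-27,0,0,20,-27,0,0,20,-27,0,0]'
python3 -m creep '[17,-25,0,0,10,-12,0,0,0,0,0,0,0,0,0,0,0,0,0,0]'
python3 - <<'E'
from h import *
np.set_printoptions(precision=3,suppress=True)
im,W,D,c=wcloud('w6');o=sensors.get_obs();print(o['ee_pos'],o['tcp_rot'])
zt=o['ee_pos'][2]-1.9-27.5
stage(im,W,D,c,zt,o['ee_pos'][:2])
m=(abs(W[...,2]-zt-40)<6)&(np.hypot(*(W[...,:2]-o['ee_pos'][:2]).transpose(2,0,1))<40)
if m.sum()>10: print('bar',cv2.minAreaRect(np.float32(W[m][:,:2])))
E
```

```text
time_s: 13.3
ee_pos: [497.3, 196.6, 207.3]
tcp_rot: [3.14, -0.0, -1.365]
contact_force: [0.3, 0.2, -5.1]
opening: 0.246
time_s: 13.8
ee_pos: [597.3, 60.8, 206.1]
tcp_rot: [3.138, -0.0, -1.337]
contact_force: [-0.2, 1.5, -4.8]
opening: 0.245
time_s: 14.3
ee_pos: [623.9, 25.9, 207.5]
tcp_rot: [3.14, 0.0, -1.336]
contact_force: [0.0, 0.3, -6.7]
opening: 0.242
[623.979  26.024 207.906] [ 3.141  0.    -1.336]
disc fit [638.091  30.09 ] r 62.293622425735364 z med 178.01676782896425
dot [657.445  34.951 178.506] dist 19.955976661965053 yaw 0.24607491729750328
bar top rect ((588.4429321289062, 15.791358947753906), (133.06430053710938, 224.84275817871094), 13.140937805175781) ztop 285.68436678879317
bar ((623.6834106445312, 30.055713653564453), (44.427886962890625, 47.36083984375), 80.08204650878906)
```

View pics/w6.png

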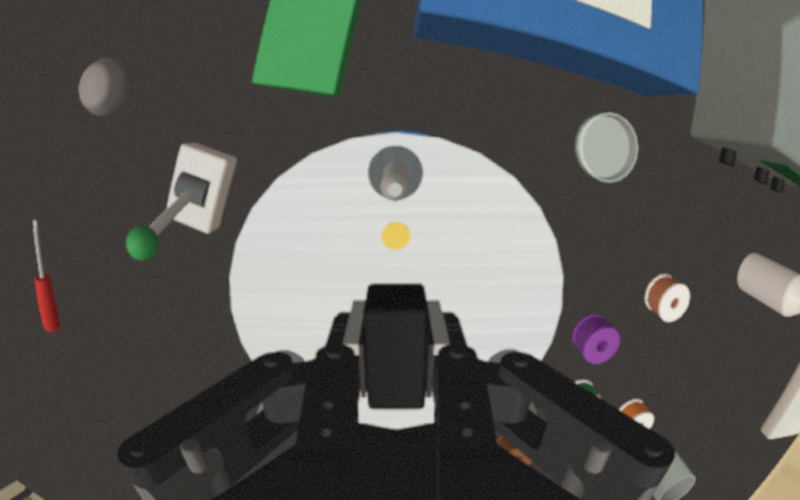

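Wrist view: the stage is held level, with its dot at (396,235) and the cone spindle at (396,185). Extrapolating from the dot puts the centre at about (622.8,26.5), so it needs -2.8 mm in y. Lowering, then slowly.

```bash
python3 -m creep '[0,-2.8,-20,0,0,0,-30,0,0,0,-30,0,0,0,-20,0,0,0,-12,0]'
python3 -m creep '[0,0,-5,0,0,0,-3,0,0,0,0,0,0,0,0,0,0,0,0,0]'
python3 - <<'E'
from h import *
np.set_printoptions(precision=3,suppress=True)
im,W,D,c=wcloud('w7');o=sensors.get_obs();print(o['ee_pos'],o['tcp_rot'],o['contact_force'])
zt=o['ee_pos'][2]-1.9-27.5
stage(im,W,D,c,zt,o['ee_pos'][:2])
for cam in ('side','scene'):
    im,d=get_image(cam);np.savez(f'pics/{cam}7.npz',im=im,d=d)
    u,v=map(int,proj(cam,[623,24,60]));save(cam+'7.png',im[v-50:v+50,u-65:u+65],6)
E
```

```text
time_s: 14.85
ee_pos: [623.4, 23.1, 94.6]
tcp_rot: [3.139, 0.0, -1.336]
contact_force: [-0.2, -0.1, -4.7]
opening: 0.247
time_s: 15.35
ee_pos: [625.1, 22.6, 89.2]
tcp_rot: [-3.14, 0.0, -1.337]
contact_force: [0.7, -0.5, -5.3]
opening: 0.242
[624.993  22.526  89.11 ] [-3.14   0.    -1.337] [-0.793  0.749 -5.215]
disc fit [639.34  26.8 ] r 62.4921173289857 z med 59.79936480606486
dot [658.591  31.662  59.71 ] dist 19.855343295472778 yaw 0.2473859871657556
bar top rect ((589.343505859375, 12.048629760742188), (133.2811279296875, 225.7410125732422), 13.02143669128418) ztop 167.43906019187085
```

View pics/side7.png

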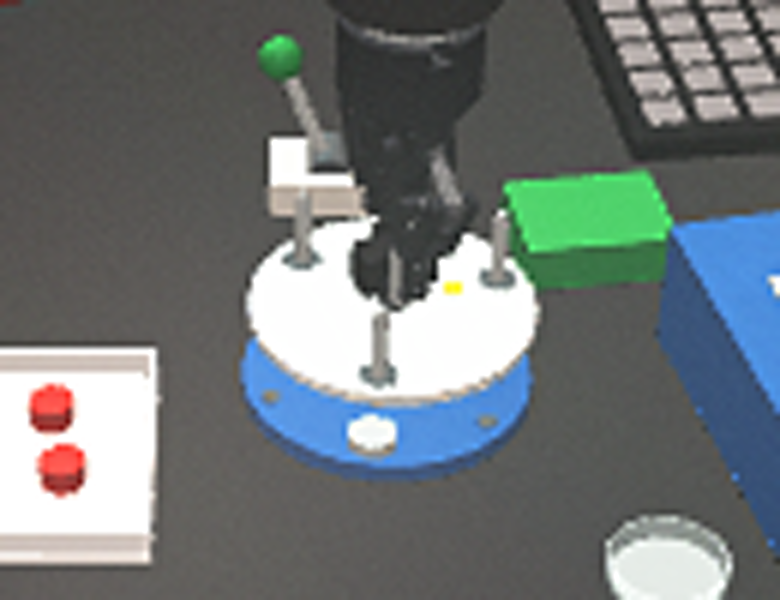

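Side crop: the stage hovers above the base, aligned with the dots on the same side. The estimated centre is (624.0,23.1), so I'll correct by (-1.2,+0.6) and descend slowly.

```bash
python3 -m creep '[-1.2,0.6,-3,0,0,0,-3,0,0,0,-3,0,0,0,0,0]'
python3 -m creep '[0,0,-2,0,0,0,-2,0,0,0,-1,0,0,0,0,0]'
python3 -m creep '[0,0,-1,0,0,0,-1,0,0,0,0,0]'
python3 -m creep '[0,0,-1,0,0,0,-1,0,0,0,0,0]'
```

```text
time_s: 15.9
ee_pos: [622.9, 22.9, 78.5]
tcp_rot: [3.14, -0.0, -1.337]
contact_force: [0.3, 0.7, -4.9]
opening: 0.243
time_s: 16.3
ee_pos: [623.2, 23.0, 74.0]
tcp_rot: [3.141, -0.0, -1.337]
contact_force: [-0.0, 0.8, -4.9]
opening: 0.245
time_s: 16.6
ee_pos: [623.3, 23.0, 72.2]
tcp_rot: [3.141, -0.0, -1.337]
contact_force: [-0.0, 1.1, -4.5]
opening: 0.247
time_s: 16.9
ee_pos: [623.4, 23.0, 70.3]
tcp_rot: [-3.141, -0.0, -1.337]
contact_force: [-0.4, -0.3, -4.8]
opening: 0.245
```

```bash
python3 -m creep '[0,0,-1,0,0,0,0,0]'
python3 -m creep '[0,0,-0.7,0,0,0,0,0]'
python3 -m creep '[0,0,-0.7,0,0,0,0,0]'
```

```text
time_s: 17.1
ee_pos: [623.7, 23.0, 69.8]
tcp_rot: [-3.141, -0.0, -1.337]
contact_force: [-0.0, -1.0, -2.3]
opening: 0.249
time_s: 17.3
ee_pos: [623.8, 23.0, 69.6]
tcp_rot: [-3.141, -0.0, -1.337]
contact_force: [-1.9, -1.3, 4.8]
opening: 0.243
time_s: 17.5
ee_pos: [623.8, 23.0, 69.5]
tcp_rot: [-3.14, -0.0, -1.336]
contact_force: [-4.2, -1.0, 10.7]
opening: 0.246
```

Contact came at the expected height (69.5 against 69.4). I'll ease off, release and back up.

```bash
python3 -m creep '[0,0,1,0,0,0,0,0]'
python3 -m creep '[0,0,0,0,0,0,0,0,0,0,0,0,0,0,0,0,0,0,0,0]' 45 20
python3 -m creep '[0,0,15,0,0,0,30,0,0,0,40,0,0,0,40,0,0,0,0,0]'
python3 -m creep '[0,0,0,0,0,0,0,0]'
python3 - <<'E'
from h import *
np.set_printoptions(precision=3,suppress=True)
im,W,D,c=wcloud('w8')
n=np.array([623,23.6])
stage(im,W,D,c,40,n)
r=np.hypot(*(W[...,:2]-n).transpose(2,0,1))
m=(abs(W[...,2]-80)<6)&(r<35);print('bar',cv2.minAreaRect(np.float32(W[m][:,:2])),np.median(W[m][:,2]))
hs=cv2.cvtColor(im,cv2.COLOR_RGB2HSV)
m=(hs[...,1]<70)&(hs[...,2]>130)&(abs(W[...,2]-40)<8)&(r<76)
p=W[m];A=np.c_[p[:,:2]-n,np.ones(len(p))];print('plane',np.linalg.lstsq(A,p[:,2],rcond=None)[0])
m=(W[...,2]>60)&(W[...,2]<95)&(abs(r-62)<14)
for k,a,cc in comps(m,5):
  q=W[k];q=q[q[:,2]>78]; print('spindle',a,cc,np.median(q,0) if len(q) else 0)
E
```

```text
time_s: 17.7
ee_pos: [623.8, 23.0, 69.6]
tcp_rot: [-3.141, -0.0, -1.337]
contact_force: [-2.7, -1.5, 5.1]
opening: 0.245
time_s: 18.2
ee_pos: [623.4, 23.1, 68.8]
tcp_rot: [3.141, -0.0, -1.336]
contact_force: [0.4, -0.1, 0.6]
opening: 0.527
time_s: 18.7
ee_pos: [626.5, 23.5, 200.4]
tcp_rot: [-3.131, -0.001, -1.336]
contact_force: [-0.1, -0.0, 0.1]
opening: 0.526
time_s: 18.9
ee_pos: [622.8, 23.0, 193.0]
tcp_rot: [3.14, 0.0, -1.337]
contact_force: [-0.4, -0.2, 0.3]
opening: 0.53
disc fit [624.765  24.148] r 74.8447699360696 z med 40.20047525808695
dot [657.482  31.755  40.   ] dist 33.58973183954567 yaw 0.22845948776850433
bar top rect ((462.498046875, -14.101913452148438), (255.38633728027344, 413.8957214355469), 13.443527221679688) ztop 272.84376955561885
bar ((622.5238037109375, 23.21452522277832), (44.40824890136719, 21.65939712524414), 12.772156715393066) 80.07445508358876
plane [ 0.002  0.    40.206]
spindle 113 [317.    124.221] [683.061  37.905  82.412]
spindle 162 [255.772 232.056] [581.753  68.052  82.024]
spindle 159 [377.874 232.497] [606.101 -34.278  81.738]
```

View pics/w8.png

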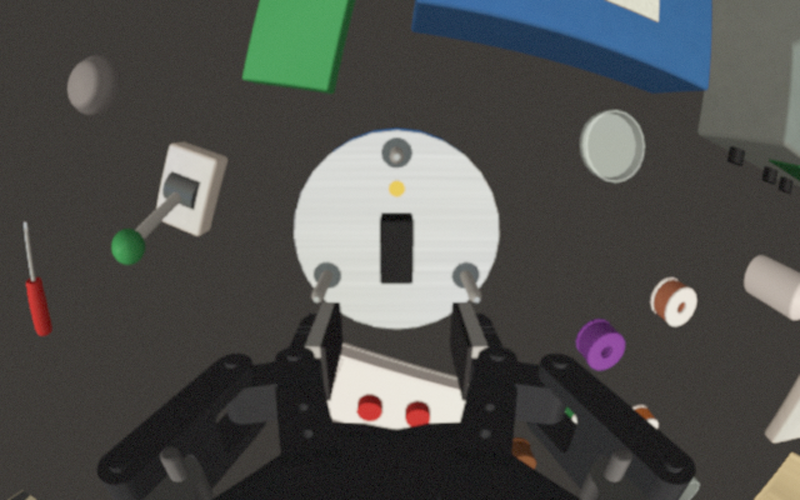

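Wrist view: the stage is seated and level (top face z 40.2, slope 0.002 or less), with the dot at (396,188). Its centre is about (622.7,23.4), yaw about 0.23, matching the base. That puts the spindles at cone (683.1,37.8), groove (580.3,68.6) and flat (605.0,-35.9). Next is the copper spool for the cone spindle.

```bash
python3 -m creep '[-1,-37,0,0,-1,-37,0,0,-1,-37,0,0,-1,-37,0,0,-1,-37,0,0]' 70 30
python3 -m creep '[-1,-37,0,0,-1,-37,0,0,0,-35,0,0,0,0,0,0,0,0,0,0]'
cat > sp.py <<'E'
from h import *
import sys
np.set_printoptions(precision=2,suppress=True)
im,W,D,c=wcloud(sys.argv[1]);o=sensors.get_obs();print('tcp',o['ee_pos'],o['tcp_rot'][2],'q6',o['qpos'][5],'t',o['time_s'])
hs=cv2.cvtColor(im,cv2.COLOR_RGB2HSV)
ok=(hs[...,1]<70)&(hs[...,2]>130)&(abs(W[...,2]-32)<4)&(W[...,0]>380)&(W[...,0]<720)&(W[...,1]<-120)&(W[...,1]>-400)
P=c+D*((32-c[2])/D[...,2])[...,None]
for m,a,cc in comps(ok,60):
    cn=cv2.convexHull(np.float32(P[m][:,:2]))[:,0]
    e,r=circ(cn)
    u,v=cc.astype(int);w=hs[max(0,v-45):v+45,max(0,u-45):u+45].reshape(-1,3);w=w[(w[:,1]>110)&(w[:,2]>50)]
    print('spool',a,cc,'circ',e,round(r,1),'hue',np.median(w[:,0]) if len(w) else None)
E
python3 sp.py w9
```

```text
time_s: 19.45
ee_pos: [617.6, -163.3, 192.4]
tcp_rot: [3.139, 0.001, -1.336]
contact_force: [0.7, 0.3, 0.4]
opening: 0.821
time_s: 19.95
ee_pos: [615.6, -271.7, 192.1]
tcp_rot: [3.139, 0.001, -1.339]
contact_force: [-0.3, -0.3, 0.0]
opening: 0.819
tcp [ 615.81 -270.89  192.49] -1.3373352187762548 q6 1.9297974015526242 t 20.0
spool 1421 [323.48 185.75] circ [ 616.86 -276.99] 22.1 hue 9.0
spool 593 [255.89 297.66] circ [ 473.22 -228.53] 22.3 hue 65.0
spool 704 [332.63 326.63] circ [ 451.65 -329.08] 22.4 hue 12.0
```

View pics/w9.png

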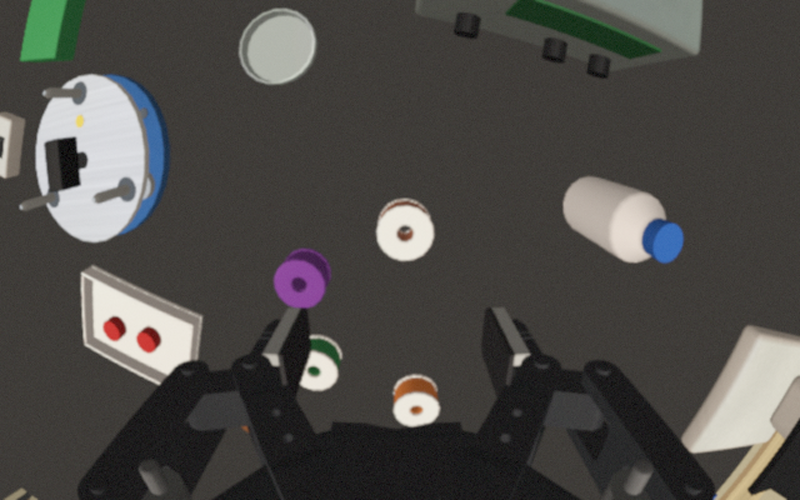

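Wrist view: the copper spool is at (405,230), measuring (616.9,-277.0), between the open jaws' path. Grasping it.

```bash
python3 -m creep '[1,-6,-40,0,0,0,-40,0,0,0,-40,0,0,0,-30,0,0,0,-12,0]'
python3 -m creep '[0,0,-6,0,0,0,0,0,0,0,0,0]'
python3 -m creep '[0,0,0,0,0,0,0,0,0,0,0,0,0,0,0,0,0,0,0,0]' 30 40
python3 -m creep '[0,0,10,0,0,0,30,0,0,0,40,0,0,0,40,0,0,0,0,0]'
```

```text
time_s: 20.5
ee_pos: [615.4, -275.1, 28.2]
tcp_rot: [3.137, 0.003, -1.335]
contact_force: [-0.8, 0.6, -0.1]
opening: 0.823
time_s: 20.8
ee_pos: [618.6, -276.9, 27.6]
tcp_rot: [-3.139, -0.001, -1.336]
contact_force: [0.8, -0.9, 0.3]
opening: 0.815
time_s: 21.3
ee_pos: [618.2, -277.1, 27.7]
tcp_rot: [-3.139, -0.001, -1.336]
contact_force: [-0.5, 1.2, 6.5]
opening: 0.49
time_s: 21.8
ee_pos: [620.7, -278.1, 153.8]
tcp_rot: [-3.132, -0.006, -1.336]
contact_force: [0.8, -0.4, -0.6]
opening: 0.492
```

```bash
python3 -m creep '[7,35,0,0,7,35,0,0,7,35,0,0,7,35,0,0,7,35,0,0]'
python3 -m creep '[7,35,0,0,7,35,0,0,7,35,0,0,7,34,0,0,0,0,0,0]'
python3 -m creep '[0,0,0,0,0,0,0,0,0,0,0,0]'
cat > held.py <<'E'
from h import *
import sys
np.set_printoptions(precision=2,suppress=True)
im,W,D,c=wcloud(sys.argv[1]);o=sensors.get_obs();p=o['ee_pos'];print('tcp',p,o['tcp_rot'])
zt=p[2]-float(sys.argv[2])
hs=cv2.cvtColor(im,cv2.COLOR_RGB2HSV)
m=(abs(W[...,2]-zt)<5)&(np.hypot(*(W[...,:2]-p[:2]).transpose(2,0,1))<40)&(hs[...,1]<70)&(hs[...,2]>110)
P=c+D*((zt-c[2])/D[...,2])[...,None]
k=max(comps(m),key=lambda q:q[1]);cn=cv2.convexHull(np.float32(P[k[0]][:,:2]))[:,0]
print('held top',k[1],k[2],'circ',circ(cn),'z',np.nanmedian(W[k[0]][:,2]))
A=np.c_[2*cn,np.ones(len(cn))];s=np.linalg.lstsq(A,(cn**2).sum(1),rcond=None)[0];print('lsq',s[:2],np.sqrt(s[2]+s[0]**2+s[1]**2))
# bore: hole in flange
h=k[0].astype(np.uint8);cs,hi=cv2.findContours(h,cv2.RETR_CCOMP,cv2.CHAIN_APPROX_NONE)
for i,q in enumerate(cs):
    if hi[0,i,3]>=0 and len(q)>8:
        q=q[:,0];print('bore',len(q),circ(P[q[:,1],q[:,0],:2]))
E
python3 held.py w10 -4.3
```

```text
time_s: 22.3
ee_pos: [652.3, -100.6, 146.4]
tcp_rot: [-3.141, 0.0, -1.337]
contact_force: [-0.1, -0.1, -1.1]
opening: 0.49
time_s: 22.8
ee_pos: [681.1, 41.0, 146.1]
tcp_rot: [-3.141, 0.0, -1.333]
contact_force: [-0.5, -0.7, -1.3]
opening: 0.491
time_s: 23.1
ee_pos: [680.1, 36.0, 146.0]
tcp_rot: [3.141, -0.0, -1.338]
contact_force: [0.5, 0.3, -1.1]
opening: 0.492
tcp [680.21  36.04 146.06] [-3.14  0.   -1.34]
held top 5424 [316.53 279.99] circ (array([679.2 ,  36.69]), 22.20821762084961) z 150.48784531268194
lsq [679.17  36.66] 21.84221126858965
bore 73 (array([679.65,  36.98]), 6.830404281616211)
```

View pics/w10.png

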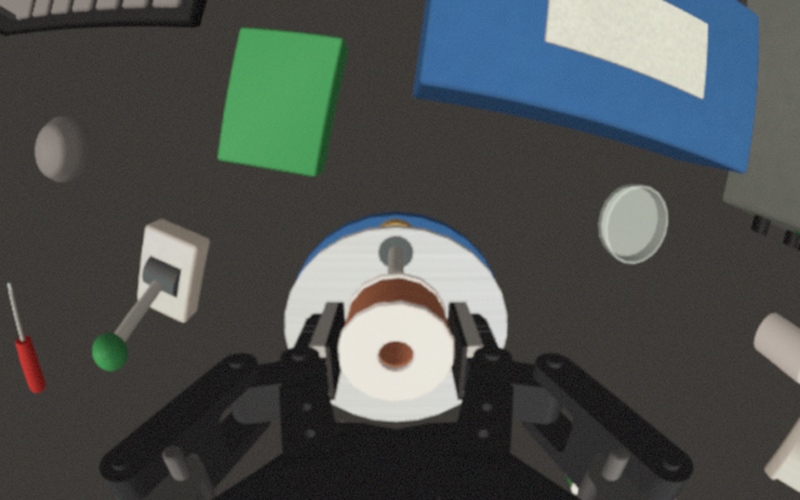

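Wrist view: the spool is held upright, top at (396,352), measuring (679.4,36.8). It needs (+3.7,+1.0) to reach the spindle. Lowering while watching the force.

```bash
python3 -m creep '[3.7,1,-10,0,0,0,-10,0,0,0,-8,0,0,0,0,0,0,0,0,0]'
python3 -m creep '[0,0,-5,0,0,0,-5,0,0,0,-5,0,0,0,0,0]'
python3 -m creep '[0,0,-6,0,0,0,-6,0,0,0,-6,0,0,0,0,0]'
```

```text
time_s: 23.65
ee_pos: [683.9, 37.9, 117.3]
tcp_rot: [3.141, -0.0, -1.337]
contact_force: [-0.0, 1.5, -1.4]
opening: 0.494
time_s: 24.05
ee_pos: [683.5, 38.0, 101.9]
tcp_rot: [3.14, 0.0, -1.337]
contact_force: [0.1, -1.0, -1.5]
opening: 0.493
time_s: 24.45
ee_pos: [683.3, 37.9, 83.5]
tcp_rot: [3.14, 0.0, -1.337]
contact_force: [0.1, 0.2, -0.6]
opening: 0.49
```

On the spindle with no contact force. Going down to the face.

```bash
python3 -m creep '[0,0,-5,0,0,0,-5,0,0,0,-3,0,0,0,0,0]'
python3 -m creep '[0,0,-1.5,0,0,0,0,0]'
python3 -m creep '[0,0,-1,0,0,0,0,0]'
```

```text
time_s: 24.85
ee_pos: [683.7, 38.0, 71.2]
tcp_rot: [3.141, -0.0, -1.337]
contact_force: [0.3, -0.0, -1.7]
opening: 0.49
time_s: 25.05
ee_pos: [684.1, 38.1, 70.4]
tcp_rot: [-3.142, -0.0, -1.337]
contact_force: [0.4, -0.3, -0.8]
opening: 0.494
time_s: 25.25
ee_pos: [684.1, 38.0, 69.4]
tcp_rot: [3.142, 0.0, -1.337]
contact_force: [0.0, -0.4, -0.3]
opening: 0.495
```

```bash
python3 -m creep '[0,0,-1,0,0,0,0,0]'
python3 -m creep '[0,0,0,0,0,0,0,0,0,0,0,0,0,0,0,0]' 58 30
python3 -m creep '[0,0,20,0,0,0,40,0,0,0,40,0,0,0,25,0,0,0,0,0]'
python3 -m creep '[-21,-26.7,0,-0.105,-21,-26.7,0,-0.105,-21,-26.7,0,-0.105,-21,-26.7,0,-0.105,-21,-26.7,0,-0.105]' 70
python3 -m creep '[-21,-26.7,0,-0.105,-21,-26.7,0,-0.105,-21,-26.7,0,-0.105,-21,-26.7,0,-0.105,-21,-26.7,0,-0.105]'
python3 -m creep '[0,0,0,0,0,0,0,0]'
python3 sp.py w11
```

```text
time_s: 25.45
ee_pos: [684.0, 38.1, 68.3]
tcp_rot: [3.141, 0.0, -1.337]
contact_force: [-0.5, -0.3, -1.8]
opening: 0.494
time_s: 25.85
ee_pos: [684.2, 38.1, 68.5]
tcp_rot: [-3.141, -0.0, -1.337]
contact_force: [-0.1, 0.7, -0.5]
opening: 0.679
time_s: 26.35
ee_pos: [686.3, 38.4, 198.8]
tcp_rot: [-3.134, -0.0, -1.336]
contact_force: [0.3, 0.6, 0.6]
opening: 0.676
time_s: 26.85
ee_pos: [577.9, -96.3, 193.0]
tcp_rot: [3.141, -0.0, -1.866]
contact_force: [1.2, -0.4, -0.1]
opening: 0.819
time_s: 27.35
ee_pos: [472.9, -229.8, 193.2]
tcp_rot: [3.141, -0.0, -2.391]
contact_force: [1.2, -0.1, -0.0]
opening: 0.815
time_s: 27.55
ee_pos: [473.6, -229.5, 193.3]
tcp_rot: [-3.142, 0.0, -2.388]
contact_force: [-0.1, 0.9, -0.1]
opening: 0.816
tcp [ 474.1  -229.03  193.34] -2.3863662364868268 q6 0.8324225529181195 t 27.6
spool 1395 [408.08 126.51] circ [ 450.96 -329.37] 21.9 hue 12.0
spool 1428 [317.98 185.98] circ [ 472.92 -228.11] 22.1 hue 65.0
```

```bash
python3 -m creep '[-1,1,-40,0,0,0,-40,0,0,0,-40,0,0,0,-30,0,0,0,-12,0]'
python3 -m creep '[0,0,-6,0,0,0,0,0,0,0,0,0]'
python3 -m creep '[0,0,0,0,0,0,0,0,0,0,0,0,0,0,0,0,0,0,0,0]' 30 40
python3 -m creep '[0,0,10,0,0,0,30,0,0,0,40,0,0,0,40,0,0,0,0,0]'
python3 -m creep '[22,32,0,0,22,32,0,0,22,32,0,0,22,32,0,0,22,32,0,0]'
python3 -m creep '[22,32,0,0,0,0,0,0,0,0,0,0,0,0,0,0]'
python3 held.py w12 -4.3
```

```text
time_s: 28.1
ee_pos: [471.9, -226.9, 28.4]
tcp_rot: [3.138, -0.003, -2.385]
contact_force: [-0.6, -0.1, 0.2]
opening: 0.821
time_s: 28.4
ee_pos: [474.2, -227.9, 26.6]
tcp_rot: [-3.14, 0.001, -2.386]
contact_force: [-0.1, -0.1, 0.8]
opening: 0.82
time_s: 28.9
ee_pos: [473.8, -228.0, 26.9]
tcp_rot: [-3.14, 0.001, -2.386]
contact_force: [-1.9, 1.6, 8.3]
opening: 0.497
time_s: 29.4
ee_pos: [476.3, -228.7, 151.9]
tcp_rot: [-3.133, 0.006, -2.386]
contact_force: [1.4, -0.2, -1.7]
opening: 0.496
time_s: 29.9
ee_pos: [583.6, -66.6, 145.9]
tcp_rot: [-3.141, 0.001, -2.387]
contact_force: [0.5, -0.2, -1.6]
opening: 0.494
time_s: 30.3
ee_pos: [604.4, -36.4, 145.4]
tcp_rot: [3.141, -0.0, -2.387]
contact_force: [0.3, -0.4, -1.0]
opening: 0.496
tcp [604.4  -36.65 145.52] [ 3.14 -0.   -2.39]
held top 5587 [316.68 277.03] circ (array([605.22, -34.72]), 22.277652740478516) z 150.63658237314024
lsq [605.21 -34.63] 21.917147676559374
bore 74 (array([605.67, -35.11]), 6.551508903503418)
```

```bash
cat > st.py <<'E'
from h import *
import sys
np.set_printoptions(precision=2,suppress=True)
z=np.load(f'pics/{sys.argv[1]}.npz');im,W,D,c=z['im'],z['W'],z['D'],z['c']
n=np.array([622.8,23.5]);r=np.hypot(*(W[...,:2]-n).transpose(2,0,1))
m=(abs(W[...,2]-80)<2.5)&(r<32);print('bar',m.sum(),cv2.minAreaRect(np.float32(W[m][:,:2])) if m.sum()>20 else 0)
m=hmask(im,'yellow',90)&(r<60);print('dot',m.sum(),W[m].mean(0), 'exp',n+35.6*np.array([np.cos(.232),np.sin(.232)]))
for nm,x in (('cone',(683.1,37.8)),('groove',(580.3,68.6)),('flat',(605,-35.9))):
    q=W[(np.hypot(W[...,0]-x[0],W[...,1]-x[1])<12)&(abs(W[...,2]-83.5)<3)]
    print('tip',nm,len(q),q.mean(0) if len(q) else 0)
    q=W[(np.hypot(W[...,0]-x[0],W[...,1]-x[1])<30)&(abs(W[...,2]-72)<2.5)]
    if len(q)>200: print('spooltop',nm,len(q),circ(q[:,:2]),np.median(q[:,2]))
E
for i in w8 w11 w12; do echo $i; python3 st.py $i; done
python3 - <<'E'
from h import *
im=np.load('pics/w12.npz')['im'];save('w12c.png',im[:, 100:540],1.6)
E
```

```text
w8
bar 1404 ((622.5253295898438, 23.220077514648438), (44.421669006347656, 21.599048614501953), 12.679169654846191)
dot 85 [657.6   31.79  40.84] exp [657.45  31.69]
tip cone 87 [682.78  37.96  83.21]
tip groove 56 [581.35  68.33  82.96]
tip flat 54 [605.66 -34.97  83.19]
w11
bar 423 ((621.9509887695312, 22.224699020385742), (44.53521728515625, 22.89292335510254), 12.660103797912598)
dot 17 [656.95  31.71  40.71] exp [657.45  31.69]
tip cone 26 [682.03  35.71  83.04]
spooltop cone 466 (array([681.09,  38.17]), 22.80491065979004) 72.1610134112007
tip groove 24 [579.59  67.04  82.92]
tip flat 39 [603.75 -37.69  83.1 ]
w12
bar 782 ((632.5067138671875, 25.54543685913086), (23.575061798095703, 22.881322860717773), 12.848331451416016)
dot 99 [656.76  31.6   40.87] exp [657.45  31.69]
tip cone 80 [682.6   36.1   82.98]
spooltop cone 2039 (array([681.86,  38.38]), 22.31930160522461) 72.15515917714035
tip groove 0 0
tip flat 0 0
```

View pics/w12c.png

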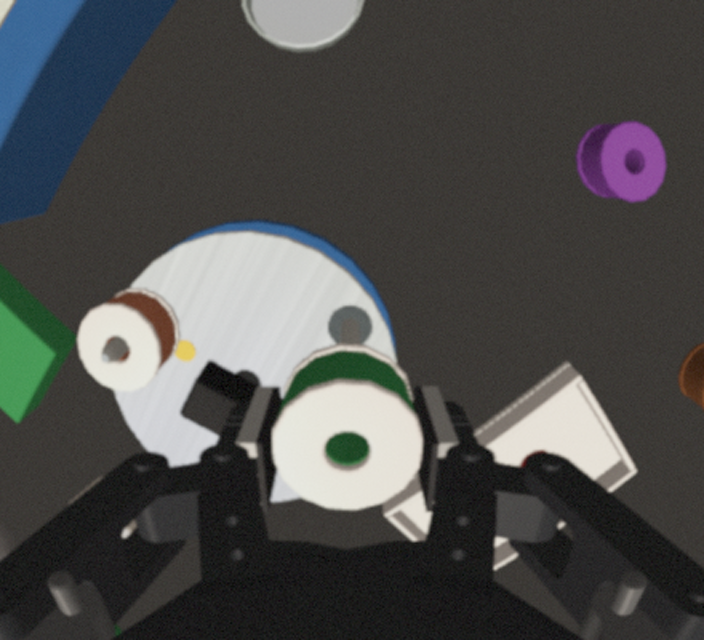

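Crop: the copper spool is fully down on the cone spindle (top z 72.2). The green one is held at (347,448), ahead of the flat spindle (349,325). Correct by about (-0.6,-1.2) and lower.

```bash
python3 -m creep '[-0.6,-1.2,-10,0,0,0,-10,0,0,0,-8,0,0,0,0,0,0,0,0,0]'
python3 -m creep '[0,0,-5,0,0,0,-5,0,0,0,-5,0,0,0,0,0]'
python3 -m creep '[0,0,-6,0,0,0,-6,0,0,0,-6,0,0,0,0,0]'
```

```text
time_s: 30.85
ee_pos: [604.3, -37.3, 117.0]
tcp_rot: [3.141, -0.001, -2.387]
contact_force: [0.7, -0.1, -2.1]
opening: 0.492
time_s: 31.25
ee_pos: [603.9, -37.2, 101.4]
tcp_rot: [3.141, -0.001, -2.387]
contact_force: [-0.6, -0.6, -0.5]
opening: 0.495
time_s: 31.65
ee_pos: [603.8, -37.2, 83.2]
tcp_rot: [3.141, -0.002, -2.387]
contact_force: [0.1, 0.1, -1.6]
opening: 0.49
```

```bash
python3 -m creep '[0,0,-5,0,0,0,-5,0,0,0,-3,0,0,0,-2,0,0,0,0,0]'
python3 -m creep '[0,0,-1,0,0,0,0,0]'
python3 -m creep '[0,0,0,0,0,0,0,0,0,0,0,0,0,0,0,0]' 58 30
python3 -m creep '[0,0,20,0,0,0,40,0,0,0,40,0,0,0,25,0,0,0,0,0]'
python3 -m creep '[-15.3,-29.2,0,0,-15.3,-29.2,0,0,-15.3,-29.2,0,0,-15.3,-29.2,0,0,-15.3,-29.2,0,0]' 70
python3 -m creep '[-15.3,-29.2,0,0,-15.3,-29.2,0,0,-15.3,-29.2,0,0,-15.3,-29.2,0,0,-15.3,-29.2,0,0]'
python3 -m creep '[0,0,0,0,0,0,0,0]'
python3 sp.py w13; python3 st.py w13
```

```text
time_s: 32.15
ee_pos: [604.3, -37.2, 69.1]
tcp_rot: [3.141, -0.0, -2.387]
contact_force: [-0.1, 0.1, 0.2]
opening: 0.491
time_s: 32.35
ee_pos: [604.5, -37.1, 68.5]
tcp_rot: [-3.142, 0.0, -2.387]
contact_force: [0.6, 0.3, -1.4]
opening: 0.49
time_s: 32.75
ee_pos: [604.6, -37.1, 68.5]
tcp_rot: [-3.141, 0.0, -2.387]
contact_force: [0.6, 0.2, -0.2]
opening: 0.676
time_s: 33.25
ee_pos: [606.7, -36.9, 198.2]
tcp_rot: [-3.137, 0.006, -2.386]
contact_force: [0.1, -0.2, -0.5]
opening: 0.677
time_s: 33.75
ee_pos: [526.9, -184.1, 192.8]
tcp_rot: [3.141, -0.0, -2.386]
contact_force: [0.2, -0.1, -0.4]
opening: 0.822
time_s: 34.25
ee_pos: [450.4, -330.1, 192.8]
tcp_rot: [3.141, -0.0, -2.387]
contact_force: [0.0, 0.5, -0.2]
opening: 0.824
time_s: 34.45
ee_pos: [450.7, -329.6, 192.7]
tcp_rot: [3.141, -0.0, -2.389]
contact_force: [-0.6, -0.1, 0.5]
opening: 0.821
tcp [ 451.22 -329.09  192.92] -2.3873899946158588 q6 1.034002330557459 t 34.5
spool 1434 [318.52 184.25] circ [ 450.84 -329.76] 22.1 hue 12.0
bar 255 ((621.5165405273438, 22.75824737548828), (42.6662483215332, 24.057079315185547), 12.15597152709961)
dot 6 [657.69  31.05  40.93] exp [657.45  31.69]
tip cone 16 [681.73  35.83  83.03]
spooltop cone 289 (array([680.28,  37.46]), 22.611366271972656) 72.20327741048675
tip groove 16 [579.45  67.05  83.18]
tip flat 22 [604.12 -37.26  82.89]
spooltop flat 442 (array([605.2 , -36.34]), 22.483415603637695) 72.12089924205483
```

The green spool is seated (top z 72.1). Orange is at (450.8,-329.8) and the jaws are already above it.

```bash
python3 -m creep '[0,-0.5,-40,0,0,0,-40,0,0,0,-40,0,0,0,-30,0,0,0,-12,0]'
python3 -m creep '[0,0,-6,0,0,0,0,0,0,0,0,0]'
python3 -m creep '[0,0,0,0,0,0,0,0,0,0,0,0,0,0,0,0,0,0,0,0]' 30 40
python3 -m creep '[0,0,10,0,0,0,30,0,0,0,40,0,0,0,40,0,0,0,0,0]'
python3 -m creep '[10.8,33.2,0,0,10.8,33.2,0,0,10.8,33.2,0,0,10.8,33.2,0,0,10.8,33.2,0,0]'
python3 -m creep '[10.8,33.2,0,0,10.8,33.2,0,0,10.8,33.2,0,0,10.8,33.2,0,0,10.8,33.2,0,0]'
python3 -m creep '[10.8,33.2,0,0,10,32,0,0,0,0,0,0,0,0,0,0,0,0,0,0]'
python3 held.py w14 -4.3; python3 st.py w14
```

```text
time_s: 35.0
ee_pos: [450.2, -328.1, 28.4]
tcp_rot: [3.137, -0.002, -2.386]
contact_force: [-0.0, 0.5, 0.5]
opening: 0.819
time_s: 35.3
ee_pos: [452.6, -329.8, 26.8]
tcp_rot: [-3.14, 0.001, -2.386]
contact_force: [0.8, -0.7, 0.8]
opening: 0.821
time_s: 35.8
ee_pos: [452.1, -329.9, 26.9]
tcp_rot: [-3.14, 0.001, -2.386]
contact_force: [-0.0, 1.2, 7.3]
opening: 0.496
time_s: 36.3
ee_pos: [454.5, -331.1, 152.1]
tcp_rot: [-3.132, 0.004, -2.386]
contact_force: [0.5, -0.5, -1.1]
opening: 0.491
time_s: 36.8
ee_pos: [505.5, -162.3, 145.9]
tcp_rot: [-3.141, 0.001, -2.387]
contact_force: [0.3, -0.4, -1.0]
opening: 0.494
time_s: 37.3
ee_pos: [559.5, 3.7, 145.8]
tcp_rot: [-3.142, 0.0, -2.387]
contact_force: [0.4, -1.1, -1.2]
opening: 0.489
time_s: 37.8
ee_pos: [579.8, 67.0, 145.4]
tcp_rot: [3.141, -0.0, -2.387]
contact_force: [-0.1, 0.3, -0.8]
opening: 0.494
tcp [579.82  66.72 145.48] [ 3.14 -0.   -2.39]
held top 5489 [316.62 278.07] circ (array([580.26,  69.1 ]), 22.14552116394043) z 150.7182156962008
lsq [580.17  69.08] 21.89162965570303
bore 77 (array([580.39,  68.92]), 6.776109218597412)
bar 2486 ((622.2796630859375, 23.553077697753906), (44.37294387817383, 22.398183822631836), 12.910157203674316)
dot 99 [656.8   31.36  40.84] exp [657.45  31.69]
tip cone 114 [681.97  37.46  83.53]
spooltop cone 3026 (array([681.8 ,  38.44]), 22.014019012451172) 72.21614412888154
tip groove 0 0
tip flat 115 [604.89 -35.13  83.36]
spooltop flat 2996 (array([605.19, -34.92]), 22.036100387573242) 72.04642925394076
```

```bash
python3 -m creep '[-0.3,-0.7,-10,0,0,0,-10,0,0,0,-8,0,0,0,0,0,0,0,0,0]'
python3 -m creep '[0,0,-5,0,0,0,-5,0,0,0,-5,0,0,0,0,0]'
python3 -m creep '[0,0,-6,0,0,0,-6,0,0,0,-6,0,0,0,0,0]'
```

```text
time_s: 38.35
ee_pos: [579.9, 66.6, 117.0]
tcp_rot: [3.141, -0.001, -2.387]
contact_force: [-0.8, 0.2, -0.8]
opening: 0.497
time_s: 38.75
ee_pos: [579.4, 66.7, 101.5]
tcp_rot: [3.141, -0.001, -2.387]
contact_force: [-0.5, -0.0, -1.6]
opening: 0.497
time_s: 39.15
ee_pos: [579.3, 66.6, 83.2]
tcp_rot: [3.141, -0.002, -2.387]
contact_force: [0.1, 0.6, -1.7]
opening: 0.492
```

```bash
python3 -m creep '[0,0,-5,0,0,0,-5,0,0,0,-3,0,0,0,-2,0,0,0,0,0]'
python3 -m creep '[0,0,-1,0,0,0,0,0]'
python3 -m creep '[0,0,0,0,0,0,0,0,0,0,0,0,0,0,0,0]' 58 30
python3 -m creep '[0,0,20,0,0,0,40,0,0,0,40,0,0,0,40,0,0,0,20,0]'
python3 -m creep '[0,0,0,0,0,0,0,0,0,0,0,0]'
python3 - <<'E'
from h import *
np.set_printoptions(precision=2,suppress=True)
im,W,D,c=wcloud('w15');o=sensors.get_obs();print(o['ee_pos'],o['tcp_rot'])
r=np.hypot(*(W[...,:2]-[622.8,23.5]).transpose(2,0,1))
hs=cv2.cvtColor(im,cv2.COLOR_RGB2HSV)
m=(hs[...,1]<70)&(hs[...,2]>130)&(abs(W[...,2]-40)<8)&(r<76)
p=W[m];print('plane',np.linalg.lstsq(np.c_[p[:,:2]-[622.8,23.5],np.ones(len(p))],p[:,2],rcond=None)[0])
for m,a,cc in comps(hmask(im,'green')&(W[...,2]>70),20):
  p=W[m];zt=p[:,2].max();print('green',a,p.mean(0),circ(p[:,:2]),'zt',zt)
m=(np.hypot(W[...,0]-618,W[...,1]-205)<60)&(hs[...,2]>130)&(hs[...,1]<70)&(abs(W[...,2]-25)<4)
print('lampbase',cv2.minAreaRect(np.float32(W[m][:,:2])))
E
python3 st.py w15
```

```text
time_s: 39.65
ee_pos: [579.8, 66.8, 69.1]
tcp_rot: [3.141, -0.001, -2.387]
contact_force: [-0.7, 0.2, -2.1]
opening: 0.488
time_s: 39.85
ee_pos: [580.0, 66.9, 68.5]
tcp_rot: [-3.142, 0.0, -2.387]
contact_force: [0.2, 1.7, -1.2]
opening: 0.493
time_s: 40.25
ee_pos: [580.1, 66.9, 68.6]
tcp_rot: [-3.141, 0.0, -2.387]
contact_force: [0.3, 0.5, 0.0]
opening: 0.674
time_s: 40.75
ee_pos: [581.2, 67.1, 232.6]
tcp_rot: [-3.139, 0.005, -2.386]
contact_force: [0.1, -0.4, -0.5]
opening: 0.681
time_s: 41.05
ee_pos: [579.3, 66.7, 227.3]
tcp_rot: [3.141, -0.002, -2.387]
contact_force: [-0.2, -0.4, -0.3]
opening: 0.678
[579.35  66.66 227.11] [ 3.14 -0.   -2.39]
plane [ 0.   -0.   40.23]
green 40 [599.95 193.99 114.44] (array([609.54, 150.06]), 63.27574157714844) zt 256.7302069293978
lampbase ((617.9439697265625, 206.29832458496094), (49.79216384887695, 67.74470520019531), 82.07528686523438)
bar 1238 ((622.3610229492188, 23.55756378173828), (44.61827087402344, 22.7686767578125), 13.251919746398926)
dot 62 [656.92  31.42  40.83] exp [657.45  31.69]
tip cone 60 [682.22  37.57  83.56]
spooltop cone 1597 (array([681.96,  38.69]), 22.053129196166992) 72.18966165570816
tip groove 58 [580.19  68.2   83.2 ]
spooltop groove 1476 (array([580.61,  68.86]), 22.078603744506836) 72.00560312822017
tip flat 54 [604.87 -35.52  83.39]
spooltop flat 1587 (array([605.32, -35.19]), 21.888309478759766) 72.09889801447667
```

View pics/w15.png

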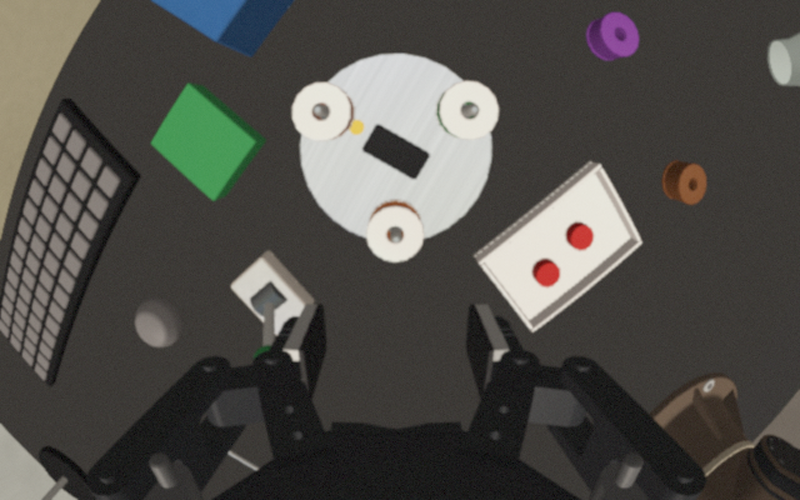

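Wrist view: all three spools are down on their spindles (tops z 72.0–72.2, centred within 1 mm or so), the stage is level and the caps are in the tray. The lamp base is at about (618,206), its +x at about -0.14 rad, with the ball near (587,212,96). I'll close the fingers and come in behind the ball.

```bash
python3 -m creep '[-8,30,0,0.135,-8,30,0,0.135,-8,30,0,0.135,-8,30,0,0.135,-8,30,0,0.135]' 0
python3 -m creep '[0,0,0,0,0,0,0,0]'
python3 -m creep '[0,0,-40,0,0,0,-40,0,0,0,-25,0,0,0,-17,0,0,0,0,0]'
python3 -m creep '[0,0,0,0,0,0,0,0]'
python3 - <<'E'
from h import *
np.set_printoptions(precision=2,suppress=True)
im,W,D,c=wcloud('w16');o=sensors.get_obs();print(o['ee_pos'],o['tcp_rot'])
for m,a,cc in comps(hmask(im,'green')&(W[...,2]>70)&(W[...,2]<125),20):
  p=W[m];print('green',a,cc,p.mean(0),circ(p[:,:2]),'zt',p[:,2].max())
E
```

```text
time_s: 41.6
ee_pos: [539.2, 217.7, 227.1]
tcp_rot: [3.14, -0.002, -1.706]
contact_force: [0.3, -0.4, -0.3]
opening: -0.003
time_s: 41.8
ee_pos: [539.4, 217.3, 227.2]
tcp_rot: [3.14, -0.002, -1.711]
contact_force: [0.6, -1.1, -0.9]
opening: 0.004
time_s: 42.3
ee_pos: [538.6, 214.7, 103.3]
tcp_rot: [3.137, -0.004, -1.714]
contact_force: [0.0, 0.1, 0.6]
opening: -0.003
time_s: 42.5
ee_pos: [540.7, 216.9, 107.5]
tcp_rot: [-3.14, 0.001, -1.712]
contact_force: [-0.0, -0.2, 0.5]
opening: 0.001
[540.74 217.06 107.68] [-3.14  0.   -1.71]
green 2513 [316.06 172.52] [589.35 211.56 106.07] (array([588.31, 211.91]), 12.583100318908691) zt 111.10085568486139
```

```bash
python3 -m creep '[0,0,-5,0,9.9,-1.2,0,0,9.9,-1.4,0,0,9.9,-1.4,0,0,0,0,0,0]'
python3 -m creep '[9.9,-1.4,0,0,9.9,-1.4,0,0,9.9,-1.4,0,0,9.9,-1.4,0,0]'
python3 -m creep '[9.9,-1.4,0,0,5,-0.7,0,0,0,0,0,0]'
python3 -m creep '[4,-0.6,0,0,0,0,0,0]'
python3 -m creep '[3,-0.4,0,0,0,0,0,0]'
```

```text
time_s: 43.05
ee_pos: [571.2, 212.7, 101.2]
tcp_rot: [-3.141, 0.0, -1.712]
contact_force: [-0.4, 0.2, -0.4]
opening: 0.001
time_s: 43.45
ee_pos: [610.2, 207.1, 101.4]
tcp_rot: [-3.142, -0.0, -1.712]
contact_force: [-1.4, -0.1, -0.9]
opening: -0.0
time_s: 43.75
ee_pos: [625.0, 204.9, 101.1]
tcp_rot: [-3.141, -0.0, -1.712]
contact_force: [-0.7, 0.4, -1.2]
opening: 0.001
time_s: 43.95
ee_pos: [628.3, 204.5, 101.4]
tcp_rot: [-3.142, -0.0, -1.712]
contact_force: [-0.3, -0.2, -0.9]
opening: -0.0
time_s: 44.15
ee_pos: [630.1, 204.2, 101.2]
tcp_rot: [3.14, -0.001, -1.712]
contact_force: [-4.2, 0.9, 1.8]
opening: -0.0
```

```bash
python3 -m creep '[2,-0.3,0,0,0,0,0,0,0,0,0,0]'
python3 -m creep '[-10,1.4,0,0,-30,4,0,0,-40,5,10,0,0,0,40,0,0,0,40,0]'
python3 -m creep '[-10,0,45,0,-10,0,45,0,0,0,0,0,0,0,0,0,0,0,0,0]'
python3 - <<'E'
from h import *
np.set_printoptions(precision=2,suppress=True)
im,W,D,c=wcloud('w17');o=sensors.get_obs();print(o['time_s'],o['ee_pos'],o['tcp_rot'],o['contact_force'])
def g(im,W,t):
  for m,a,cc in comps(hmask(im,'green')&(W[...,2]>70)&(W[...,2]<125)&(W[...,0]<720)&(W[...,1]>100),10):
    p=W[m];print(t,'ball',a,cc,p.mean(0),circ(p[:,:2]),'zt',p[:,2].max())
  for m,a,cc in comps(hmask(im,'red')&(W[...,2]<80)&(W[...,0]<720)&(abs(W[...,1])<120),15):
    print(t,'red',a,W[m].mean(0))
g(im,W,'wrist')
ims=[]
for cam in('scene','side'):
  im,d=get_image(cam);W=cloud(cam,im,d);g(im,W,cam)
  u,v=map(int,proj(cam,[590,80,40]));ims.append(im[v-75:v+75,u-120:u+120])
save('final.png',np.vstack(ims),2)
E
python3 st.py w17
```

```text
time_s: 44.45
ee_pos: [630.5, 204.1, 101.1]
tcp_rot: [3.137, -0.001, -1.712]
contact_force: [-11.1, 4.1, 5.2]
opening: 0.002
time_s: 44.95
ee_pos: [551.5, 214.0, 192.1]
tcp_rot: [3.141, -0.001, -1.71]
contact_force: [0.7, 0.7, 1.1]
opening: -0.003
time_s: 45.45
ee_pos: [532.7, 214.1, 280.6]
tcp_rot: [3.141, -0.0, -1.712]
contact_force: [-0.6, 0.5, -0.5]
opening: 0.002
45.5 [532.71 213.98 280.12] [ 3.14 -0.   -1.71] [ 0.77 -0.59  0.  ]
wrist ball 475 [312.36  59.04] [653.82 202.32 102.09] (array([654.54, 202.31]), 12.5227689743042) zt 107.24390088556908
wrist red 203 [441.49 -38.64  21.81]
wrist red 221 [439.03   9.76  22.17]
scene ball 46 [329.57 272.91] [655.16 205.59 100.58] (array([654.08, 205.59]), 11.577132225036621) zt 106.41389283282112
scene red 37 [439.57 -38.95  21.56]
scene red 42 [437.61  10.12  21.18]
side ball 15 [ 7.2  45.07] [-925.39 1518.35  105.27] (array([-928.3 , 1519.44]), 25.535076141357422) zt 123.31684910619506
side ball 35 [337.69 162.31] [650.7  193.78 101.03] (array([651.61, 192.63]), 13.535954475402832) zt 108.7470236017313
side red 50 [434.29   2.29  22.01]
side red 53 [436.91 -47.07  21.77]
bar 631 ((622.4794311523438, 23.994091033935547), (44.50322723388672, 23.184112548828125), 13.400001525878906)
dot 30 [657.04  31.83  40.86] exp [657.45  31.69]
tip cone 33 [681.86  38.67  82.94]
spooltop cone 853 (array([682.23,  38.51]), 22.20322608947754) 72.19198613393661
tip groove 30 [579.98  69.49  83.26]
spooltop groove 956 (array([580.35,  69.19]), 22.262149810791016) 71.94183139115572
tip flat 28 [604.87 -34.31  83.13]
spooltop flat 677 (array([605.65, -34.98]), 22.451234817504883) 72.00832543708935
```

View pics/final.png

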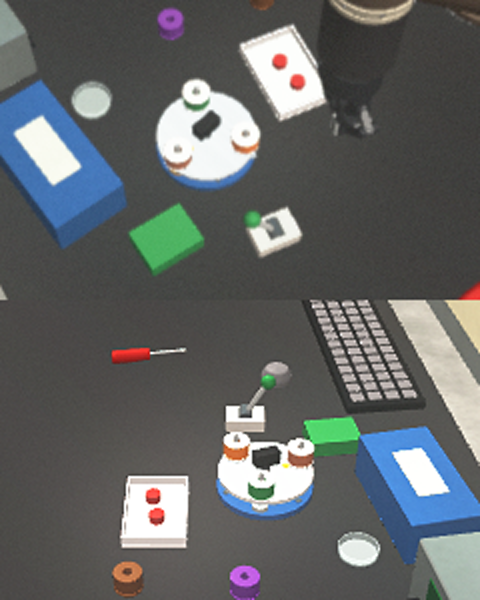

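The final view shows the lever over: the ball is about 37 mm past the pivot, which is roughly 0.48 rad against the 0.5 stop. All spools are down, the caps are in the tray and nothing is being touched. Handing in.

```bash
python3 -c "
from bench import arm;print(arm.job_done())"
```

```text
the job is handed in; nothing more can be done
None
```

I finished every step in order and handed the job in at about 45 s of robot time; no verdict was reported.

- **Caps:** There were two, on the cone and the flat. Both stand upright in the tray.
- **Stage:** I lowered it slowly onto the seats, dot over dot; the tool force never went above about 11 N. Its top face measures 40.2 mm high and level, and its centre and yaw match the base to within about 0.5 mm and 0.01 rad.
- **Spools:** Copper is on the cone spindle, green on the flat and orange on the groove. Their tops measure 71.9 to 72.2 mm against the ideal 72. They sit within about 1 mm of the spindle axes. Small disagreements between views are wrist-camera calibration bias of 1 to 2 mm.
- **Lamp:** I pushed the lever until the force rose to about 11 N at the stop. The ball stands about 37 mm past the pivot, roughly 0.48 rad against the 0.5 rad stop.
- **Bystanders and look-alikes:** I touched none, and the ones in the last camera view look unmoved. I did not measure their positions again.

No check failed. I did not see any spool knocked aside.

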